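# Set up the peg rack for finger exercise and hold it upright

## Task

Get the peg exercise ready: put the two loose clothes pegs into the tubs of their own colour, and with the rack still lying face down swing its stand over until it snaps fully open. Then tip the rack up onto its bottom bar about where it lies, and finish holding it upright and still, the black grip of its top bar firmly between the fingers and its weight off the stand: do not let go. Leave everything else on the table alone and keep the tubs standing.

Things in the scene. Friction and masses are not known exactly. Their poses are not given: they have to be found in the camera images.
- rack: folding clothes-peg rack, violet tube frame 296 mm tall, 216 wide, 0.6-1 kg, lying face down. Origin: on the table under the middle of the bottom bar. x: bottom bar to top bar (points up when the rack is upright); y: along the bars; z: out of its back. As it lies its bars are centred 18 mm above the table; side tubes at y = +-100, 16 mm hinge bar at x = 100, 10 mm rungs at x = 50, 145, 190
- rack_grip (a point): middle of the black rubber hand grip on the top bar: 22 mm thick, 110 mm long along the rack's y; 260 mm from rack_foot, 18 mm above the table as it lies. Axes as the rack's
- rack_foot (a point): middle of the bottom bar, on its centre line; the rack stands on this bar's two round rubber rollers, 36 mm thick, so this point is always 18 mm above the table, and the rack tips freely either way over the round bar (it rolls, and may slip a little, as it is tipped up)
- stand_hinge (a point): axis of the stand's hub on the rack's back, 100 mm from rack_foot towards the top bar, 47 mm above the table as the rack lies; the hinge axis runs along the rack's y. Axes as the rack's
- stand_tip (a point): centre of the orange rubber tip of the stand, a round tip 20 mm thick on a 12 mm steel leg, 125 mm from the hinge; folded, it points to the top bar, 47 mm above the table
- stand (a joint): angle of the stand: 0 folded along the back, pointing to the top bar; grows as it swings up and over towards the bottom bar; 2.3 rad fully open at its stop. A spring (at most 0.15 N m) holds it at either end: dead centre about 1.3 rad as the rack lies, beyond it the stand snaps open by itself. Let go upright, the rack falls back 12 degrees onto the open stand, or forward onto its face
- peg_red_center (a point): loose red jumbo clothes peg lying on its side on the table: 72 mm long, 14 mm high, 26 mm wide over its two grip pads at mid-length (pads 22 mm long, the place to pinch); this point is its centre, 7 mm above the table; x axis along its length
- peg_blue_center (a point): loose blue jumbo clothes peg lying on its side on the table: 72 mm long, 14 mm high, 26 mm wide over its two grip pads at mid-length (pads 22 mm long, the place to pinch); this point is its centre, 7 mm above the table; x axis along its length
- tub_red_in (a point): open square red plastic tub, 95 mm outside, walls 3.5 mm, rim 52 mm above the table, some red pegs lie in it; this point is at its middle on top of those pegs, 17 mm above the table (35 mm below the rim); its x and y axes run along the sides
- tub_blue_in (a point): open square blue plastic tub, 95 mm outside, walls 3.5 mm, rim 52 mm above the table, some blue pegs lie in it; this point is at its middle on top of those pegs, 17 mm above the table (35 mm below the rim); its x and y axes run along the sides
- tub_yellow_in (a point): open square yellow plastic tub, 95 mm outside, walls 3.5 mm, rim 52 mm above the table, some yellow pegs lie in it; this point is at its middle on top of those pegs, 17 mm above the table (35 mm below the rim); its x and y axes run along the sides
- persimmon_a: ripe orange persimmon, 68 mm across, 61 mm high plus a stalk; not part of the job; origin under its middle
- persimmon_b: paler orange persimmon, 68 mm across, 61 mm high plus a stalk; not part of the job; origin under its middle
- bowl: white bowl of peelings, 124 mm across, 50 mm high; not part of the job; origin under its middle
- peeler: wooden-handled peeler, 125 mm long, lying flat; not part of the job; origin under its middle
- mug: blue mug, 76 mm across, 85 mm high; not part of the job; origin under its middle
- sanitizer: white pump bottle, 66 mm across, 155 mm high; not part of the job; origin under its middle
- tape: roll of green tape, 84 mm across, 18 mm high; not part of the job; origin under its middle
Not all that is in view belongs to the job. Of the things shaped like the part that bears peg_blue_center, the blue one is meant. Several things look just like the part that bears peg_red_center: the one meant starts farthest to the robot's left.

How it is judged:
By the outcome, as a careful person would: the job done as asked, in the order asked, and still so for the second after the job is handed in, while the arm keeps its last pose, push and grip.
It also fails if it takes over 72 s, if anything falls off the work surface, if the arm or the gripper's body presses on something with over 40 N, if the wrist force passes 120 N, or if a joint passes its speed limit or range.

## Robot

A 7-joint arm with a two-finger parallel gripper is mounted at the origin on the work surface. World frame = base frame: x ahead of the robot, y to its left, z up, the work surface at z = 0. Lengths are in m, angles in rad, forces in N, time in s.
With the tool pointing down it reaches from about 0.425 to 0.825 m from the base axis. Payload 3.6 kg.
Tool frame: the origin (TCP) lies between the finger pads; the fingertips stand 25 mm ahead of it and the grasp point (between the pads) lies 6 mm ahead of it; z points along the fingers, y is the line along which they close (so a half turn about z gives the same grasp; the last joint's range is limited). The gripper opens to 85 mm and grips with 20 to 120 N. Pads are 22 mm wide; open, the fingers measure 114 mm over their backs; the gripper's body (76 mm by 85 mm) begins 54 mm behind the grasp point. The pads swing forward as they close: fully open they stand 13 mm farther back than shut.
Start: joints at [-1.169, 0.615, -0.013, 1.423, 0.008, 1.103, -0.04], TCP at [0.27, 0.591, 0.224] pointing down, gripper open.
Joint ranges: [-3.12, 3.12], [-0.3, 2.06], [-1.34, 1.32], [0.26, 2.42], [-1.36, 4.5], [0.01, 1.98], [-2.84, 2.84]. Speed limits (rad/s): [2.79, 2.79, 3.14, 3.14, 3.14, 3.14, 3.14].

## Interface

Orientations are given as [roll, pitch, yaw] about the fixed x, y, z axes, in that order (R = Rz(yaw) Ry(pitch) Rx(roll)).
In Python, from cell import readout, vision, close_job gives the robot as it stands.
- The arm moves only by the tool step_arm, never from a script. Its argument "rows" is a list of rows, each a list of 3 entries, a list of its own where there are three numbers: the turn, a rotation vector about the tool's x, y, z in degrees, then the shift along the tool's x, y, z in cm, then the finger opening in cm, from 0 to 8.54. In form: [[[wx, wy, wz], [tx, ty, tz], gripper], ...]. A call has 1 to 5 rows; each row shifts and turns the commanded pose from where the row before left it, along the tool's axes as they then stand; what a row does not reach is not made up. A row lasts 1/12 s, in which the tool goes at most 41.7 mm and 7.16 degrees, less where a joint would pass 70% of its speed; a pose out of reach is approached as far as the arm can. A call is refused whole if a number of a shift passes 4.17 or a number of a turn 7.16, either way. A call with a gripper value outside its range is refused whole. The fingers move at their own pace and stop on an object; "grip_force" is the grip in N (left out, the last holds). Time passes only in rows, so rows that do not move let the fingers close. It gives the time, the measured TCP pose, the force, the opening and the grip force at its end, in the units of the state.
- readout.get_state(): the state, without advancing time (a new reading comes with each control period).
- vision.get_image(name): name is "scene" or "top" or "wrist"; returns a dict with "frame" (400x640x3 uint8, red, green, blue), "range_z" (400x640 float32, m along the optical axis (not along the pixel's ray), 0 where there is no reading), "camera_matrix" (3x3 intrinsics, pixels), "D" ([k1, k2, p1, p2, k3] as OpenCV has them; the pictures are not rectified), "world_from_camera" (4x4, takes a point from camera to world coordinates). Camera axes: x right, y down, z forward; pixel columns grow to the right and rows downward; lengths in m; the calibration is good to about 2 mm. A picture is of the moment at which its call begins.
- close_job(): hands the job in; it is judged then, once.
The state is a dict: "time": time; "joints": joint angles; "dq": joint speeds; "joint_efforts": joint torques, N m; "tool_pos": TCP position; "tcp_rot": TCP orientation; "force": force on the tool from outside, world axes, zero at the start; "moment": the same for the moment, N m; "finger_gap": opening from 0.0 (shut) to 1.0 (fully open); "finger_force": force on a finger pad.
Only numpy, scipy, OpenCV 4.12 (cv2) and the standard library are available. Lean on these libraries where they do the work, as an engineer would, in place of code of your own. Each camera call takes 0.05 s, during which the arm holds its last target. There are 200 camera calls.

## Working session

There is one attempt and no reset: what is moved stays moved. The work goes in short steps, Python scripts to look and compute and a tool call to move; the robot and the scene stay as the last step left them, time stands still between calls to the robot, and variables do not carry over. Pictures are saved under pics/ and viewed, at most 10 in all, crops included, and the job is handed in when it is done.

Besides the shell and the picture viewer there is one more tool, called after "Emit:" in YAML: its name, and indented under it one key for each argument. step_arm: Moves the arm, as the interface text tells. Its arguments: {"type":"object","properties":{"rows":{"type":"array","items":{"type":"array"}},"grip_force":{"type":"number"}},"required":["rows"]}

```bash
mkdir -p pics; ls; python3 - <<'E'
from cell import readout, vision
import cv2,pickle
print(readout.get_state())
for n in ["scene","top"]:
    d=vision.get_image(n); pickle.dump(d,open(n+".pkl","wb"))
    cv2.imwrite(f"pics/{n}0.png",d["frame"][:,:,::-1])
    print(n,d["camera_matrix"],d["D"],d["world_from_camera"])
E
```

```text
pics
{'time': 0.0, 'joints': array([-1.1694999 ,  0.61591001, -0.0126286 ,  1.42493801,  0.00807979,
        1.10339269, -0.04038491]), 'dq': array([-0.00139525, -0.00064056, -0.0003716 , -0.00072388,  0.00142688,
       -0.0002538 ,  0.00095297]), 'joint_efforts': array([-8.72896690e-04, -4.69214845e+01,  2.59015756e-01, -1.71040750e+01,
        1.00212218e-02,  9.78146709e-03, -6.15772223e-06]), 'tool_pos': array([0.2693124 , 0.5907036 , 0.22253115]), 'tcp_rot': array([-3.13899413e+00,  1.31572846e-05,  2.71387900e+00]), 'force': array([ 0.61809594,  0.04973418, -0.10569252]), 'moment': array([0.07382235, 0.02420004, 0.00956851]), 'finger_force': 0.0, 'finger_gap': 1.000526514110584}
scene [[446.0152622    0.         312.89387372]
 [  0.         446.0152622  201.27706676]
 [  0.           0.           1.        ]] [-0.03084591  0.          0.          0.          0.        ] [[-0.08017399  0.83951574 -0.53738761  1.25502884]
 [ 0.99676943  0.07010831 -0.03918578  0.02347668]
 [ 0.00477826 -0.53879323 -0.84242449  1.19035076]
 [ 0.          0.          0.          1.        ]]
top [[457.19083049   0.         323.17149774]
 [  0.         457.19083049 202.02996569]
 [  0.           0.           1.        ]] [0.00669813 0.         0.         0.         0.        ] [[ 0.00620841 -0.99243211  0.12263752  0.3626687 ]
 [-0.99995734 -0.00700025 -0.00602687 -0.02433807]
 [ 0.00683975 -0.12259487 -0.99243323  1.38651861]
 [ 0.          0.          0.          1.        ]]
```

View pics/top0.png

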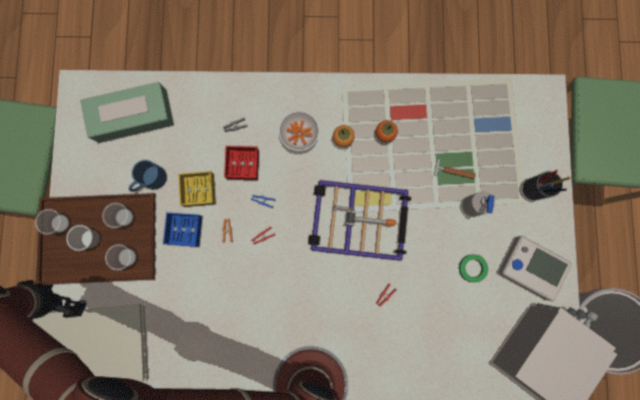

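View pics/scene0.png

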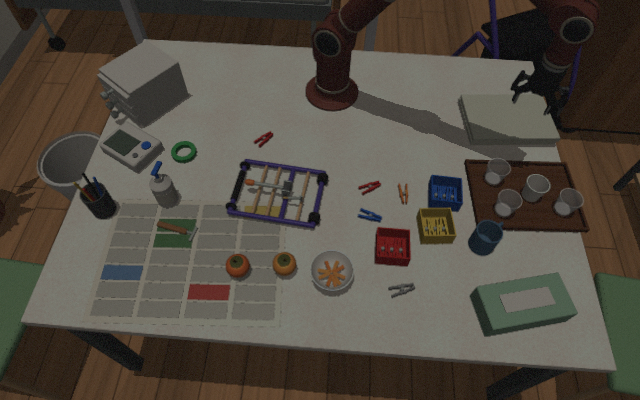

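Top view: blue peg (262,201). Red candidates are (263,236) and (386,294), and the peg at (227,230) looks orange. The leftmost true red is (263,236). Red tub (242,163), blue tub (183,229). The rack's grip (403,222) is on the robot's right, with its bottom bar at x≈315.

```bash
cat > h.py <<'E'
import numpy as np, cv2, pickle
from scipy.spatial.transform import Rotation as R
def ray(d,uv,z):
    uv=np.asarray(uv,float).reshape(-1,1,2)
    n=cv2.undistortPoints(uv,d["camera_matrix"],np.array(d["D"])).reshape(-1,2)
    T=d["world_from_camera"]; v=np.c_[n,np.ones(len(n))]@T[:3,:3].T; o=T[:3,3]
    return o+v*((z-o[2])/v[:,2])[:,None]
def mask(d,lo,hi,box=None):
    h=cv2.cvtColor(d["frame"],cv2.COLOR_RGB2HSV)
    if lo[0]>hi[0]: m=cv2.inRange(h,(lo[0],*lo[1:]),(180,*hi[1:]))|cv2.inRange(h,(0,*lo[1:]),hi)
    else: m=cv2.inRange(h,lo,hi)
    if box:
        k=np.zeros_like(m); k[box[1]:box[3],box[0]:box[2]]=1; m=m*k
    return m
def blob(d,m,z,amin=15):
    out=[]
    for c in cv2.findContours(m,cv2.RETR_EXTERNAL,cv2.CHAIN_APPROX_NONE)[0]:
        if len(c)<6: continue
        k=np.zeros_like(m); cv2.drawContours(k,[c],-1,255,-1)
        k&=m
        if (k>0).sum()<amin: continue
        ys,xs=np.nonzero(k); p=ray(d,np.c_[xs,ys],z)[:,:2]
        (cx,cy),(w,h),a=cv2.minAreaRect((p*1000).astype(np.float32))
        a=np.deg2rad(a if w>=h else a+90)
        out.append((len(xs),(xs.mean().round(),ys.mean().round()),p.mean(0).round(4),np.round([cx/1000,cy/1000],4),round(max(w,h)),round(min(w,h)),round(np.degrees(a)%180)))
    return out
E
python3 - <<'E'
from h import *
d=pickle.load(open("top.pkl","rb")); f=d["frame"]
h=cv2.cvtColor(f,cv2.COLOR_RGB2HSV)
for u,v in [(258,239),(224,232),(384,297),(258,198),(232,170),(172,236),(320,220),(390,223),(403,215)]: print((u,v),h[v-3:v+4,u-3:u+4].reshape(-1,3)[np.argmax(h[v-3:v+4,u-3:u+4,1])])
print("red");[print(*b) for b in blob(d,mask(d,(172,110,60),(5,255,255),(200,130,410,320)),.007)]
print("orange");[print(*b) for b in blob(d,mask(d,(6,110,60),(18,255,255),(200,180,410,320)),.007)]
print("blue");[print(*b) for b in blob(d,mask(d,(100,110,50),(118,255,255),(140,180,300,260)),.007)]
print("tubs at rim");[print(*b) for b in blob(d,mask(d,(172,110,60),(5,255,255),(215,140,265,185)),.052)+blob(d,mask(d,(100,110,50),(118,255,255),(155,205,205,250)),.052)]
print("violet");[print(*b) for b in blob(d,mask(d,(119,80,30),(140,255,255),(290,160,420,270)),.018)]
print("grip");[print(*b) for b in blob(d,mask(d,(0,0,0),(180,255,60),(300,170,420,270)),.018)]
a=cv2.resize(f[140:310,155:415],None,fx=3,fy=3,interpolation=cv2.INTER_CUBIC)
cv2.imwrite("pics/crop1.png",a[:,:,::-1])
E
```

```text
(258, 239) [  2 136 156]
(224, 232) [ 15 153 158]
(384, 297) [  1 153 157]
(258, 198) [110 116 145]
(232, 170) [  1 196 133]
(172, 236) [108 202 115]
(320, 220) [127 115 113]
(390, 223) [ 10 189 154]
(403, 215) [15 80 32]
red
36 (np.float64(387.0), np.float64(297.0)) [ 0.25   -0.2247] [ 0.2498 -0.2247] 63 6 138
39 (np.float64(383.0), np.float64(293.0)) [ 0.2611 -0.2112] [ 0.2614 -0.2114] 66 6 144
31 (np.float64(263.0), np.float64(239.0)) [0.4207 0.1466] [0.4208 0.1458] 63 6 115
32 (np.float64(260.0), np.float64(234.0)) [0.4352 0.1559] [0.4355 0.1558] 62 5 126
1015 (np.float64(241.0), np.float64(162.0)) [0.6544 0.2205] [0.6538 0.2202] 103 99 0
orange
53 (np.float64(390.0), np.float64(222.0)) [ 0.4725 -0.2361] [ 0.4722 -0.2369] 27 15 90
39 (np.float64(229.0), np.float64(230.0)) [0.4471 0.2492] [0.4466 0.249 ] 62 6 11
41 (np.float64(224.0), np.float64(230.0)) [0.4447 0.2662] [0.4448 0.2664] 63 5 178
27 (np.float64(381.0), np.float64(198.0)) [ 0.5468 -0.21  ] [ 0.544  -0.2101] 37 7 172
21 (np.float64(367.0), np.float64(195.0)) [ 0.5548 -0.1657] [ 0.5557 -0.1662] 25 6 180
blue
1017 (np.fl
[... 449 characters left out ...]
loat64(405.0), np.float64(202.0)) [ 0.5328 -0.2783] [ 0.5321 -0.2797] 22 12 179
146 (np.float64(316.0), np.float64(214.0)) [ 0.4947 -0.0128] [ 0.4944 -0.0129] 125 11 174
396 (np.float64(361.0), np.float64(189.0)) [ 0.573  -0.1479] [ 0.5505 -0.1504] 269 67 84
grip
28 (np.float64(400.0), np.float64(251.0)) [ 0.3857 -0.2612] [ 0.3849 -0.261 ] 27 9 90
84 (np.float64(314.0), np.float64(240.0)) [ 0.4186 -0.0047] [ 0.4189 -0.0045] 27 27 90
201 (np.float64(402.0), np.float64(224.0)) [ 0.4664 -0.2706] [ 0.4667 -0.2704] 109 17 174
33 (np.float64(404.0), np.float64(197.0)) [ 0.5476 -0.2782] [ 0.5488 -0.2784] 27 12 90
87 (np.float64(319.0), np.float64(190.0)) [ 0.5687 -0.0212] [ 0.5687 -0.0208] 29 28 81
```

View pics/crop1.png

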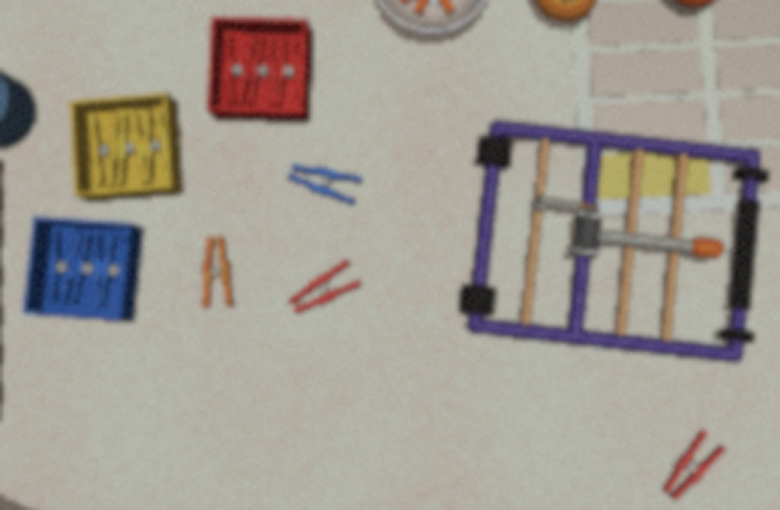

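The crop confirms it: the leftmost red peg is at crop (325,287), i.e. top (263,236), and the peg left of it is clearly orange. Blue peg is at crop (325,183). Next I plan the move above the red peg.

```bash
cat >> h.py <<'E'
def plan(p0,r0,p1,r1,g,n=None):
    """rows from pose (pos, rpy) to pose, turn applied first, then shift in the turned frame"""
    import math
    A=R.from_euler('xyz',r0) ; B=R.from_euler('xyz',r1); w=(A.inv()*B).as_rotvec(degrees=True)
    p0=np.array(p0);p1=np.array(p1)
    m=max(math.ceil(np.linalg.norm(w)/7),math.ceil(np.linalg.norm(p1-p0)/.035),n or 1)
    rows=[]
    for i in range(m):
        Ri=A*R.from_rotvec(w*(i+1)/m,degrees=True)
        t=Ri.inv().apply((p1-p0)/m)*100
        rows.append([np.round(w/m,1).tolist(),np.round(t,2).tolist(),g])
    for i in range(0,m,5): print(str(rows[i:i+5]).replace(' ',''))
E
python3 - <<'E'
from h import *
from cell import readout
d=pickle.load(open("top.pkl","rb"))
print("blue");[print(*b) for b in blob(d,mask(d,(100,60,50),(120,255,255),(245,185,280,215)),.007,5)]
s=readout.get_state()
plan(s["tool_pos"],s["tcp_rot"],[.428,.151,.14],[np.pi,0,np.radians(120)],6.0)
E
```

```text
blue
43 (np.float64(262.0), np.float64(203.0)) [0.5298 0.1538] [0.5299 0.1532] 67 8 72
44 (np.float64(263.0), np.float64(197.0)) [0.5462 0.1501] [0.5461 0.1491] 65 8 78
[[[-0.0,0.0,2.5],[-2.44,-2.28,0.6],6.0],[[-0.0,0.0,2.5],[-2.54,-2.17,0.59],6.0],[[-0.0,0.0,2.5],[-2.63,-2.06,0.59],6.0],[[-0.0,0.0,2.5],[-2.72,-1.94,0.59],6.0],[[-0.0,0.0,2.5],[-2.8,-1.82,0.59],6.0]]
[[[-0.0,0.0,2.5],[-2.88,-1.69,0.59],6.0],[[-0.0,0.0,2.5],[-2.95,-1.56,0.59],6.0],[[-0.0,0.0,2.5],[-3.02,-1.43,0.59],6.0],[[-0.0,0.0,2.5],[-3.08,-1.3,0.59],6.0],[[-0.0,0.0,2.5],[-3.13,-1.16,0.59],6.0]]
[[[-0.0,0.0,2.5],[-3.18,-1.02,0.59],6.0],[[-0.0,0.0,2.5],[-3.22,-0.88,0.59],6.0],[[-0.0,0.0,2.5],[-3.26,-0.73,0.59],6.0],[[-0.0,0.0,2.5],[-3.29,-0.59,0.59],6.0]]
```

Emit:
step_arm:
  rows:
    - [[0,0,2.5],[-2.44,-2.28,0],6.0]
    - [[0,0,2.5],[-2.54,-2.17,0],6.0]
    - [[0,0,2.5],[-2.63,-2.06,0],6.0]
    - [[0,0,2.5],[-2.72,-1.94,0],6.0]
    - [[0,0,2.5],[-2.8,-1.82,0],6.0]

```text
time: 0.52
tool_pos: [0.3336, 0.4352, 0.2232]
tcp_rot: [-3.14, 0.0, 2.494]
force: [0.8, -0.2, 0.1]
finger_gap: 0.702
finger_force: 0.0
```

Emit:
step_arm:
  rows:
    - [[0,0,2.5],[-2.88,-1.69,0],6.0]
    - [[0,0,2.5],[-2.95,-1.56,0],6.0]
    - [[0,0,2.5],[-3.02,-1.43,0],6.0]
    - [[0,0,2.5],[-3.08,-1.3,0],6.0]
    - [[0,0,2.5],[-3.13,-1.16,0],6.0]

```text
time: 0.93
tool_pos: [0.3977, 0.2812, 0.2235]
tcp_rot: [-3.141, -0.0, 2.276]
force: [1.1, 0.9, -0.1]
finger_gap: 0.704
finger_force: 0.0
```

Emit:
step_arm:
  rows:
    - [[0,0,2.5],[-3.18,-1.02,1.6],6.0]
    - [[0,0,2.5],[-3.22,-0.88,2.2],6.0]
    - [[0,0,2.5],[-3.26,-0.73,2.2],6.0]
    - [[0,0,2.5],[-3.29,-0.59,2.2],6.0]
    - [[0,0,0],[0,0,0],6.0]

```text
time: 1.35
tool_pos: [0.4493, 0.1507, 0.1384]
tcp_rot: [-3.133, 0.004, 2.089]
force: [-0.2, -1.0, 0.2]
finger_gap: 0.702
finger_force: 0.0
```

```bash
cat > look.py <<'E'
import sys
from h import *
from cell import readout, vision
s=readout.get_state(); d=vision.get_image("wrist"); pickle.dump(d,open("wrist.pkl","wb"))
print(s["time"],s["tool_pos"].round(4),np.degrees(s["tcp_rot"]).round(2),s["joints"].round(3))
open("fk.txt","a").write(repr([s[k].tolist() for k in("joints","tool_pos","tcp_rot")])+"\n")
if len(sys.argv)>1: cv2.imwrite(f"pics/{sys.argv[1]}.png",d["frame"][:,:,::-1])
E
python3 look.py w1; python3 - <<'E'
from h import *
d=pickle.load(open("wrist.pkl","rb"))
[print(*b) for b in blob(d,mask(d,(170,110,60),(6,255,255)),.007,100)]
E
```

```text
1.35 [0.4493 0.1507 0.1384] [-179.5     0.24  119.72] [-0.501  0.473  0.182  2.02  -0.124  0.667  0.278]
631 (np.float64(17.0), np.float64(376.0)) [ 0.2546 -0.2292] [ 0.2534 -0.2262] 79 37 136
6786 (np.float64(560.0), np.float64(248.0)) [0.6752 0.2095] [0.692  0.2103] 120 113 179
644 (np.float64(306.0), np.float64(176.0)) [0.4356 0.1516] [0.437  0.1502] 74 9 124
662 (np.float64(286.0), np.float64(176.0)) [0.4208 0.1429] [0.4211 0.1412] 74 9 115
```

View pics/w1.png

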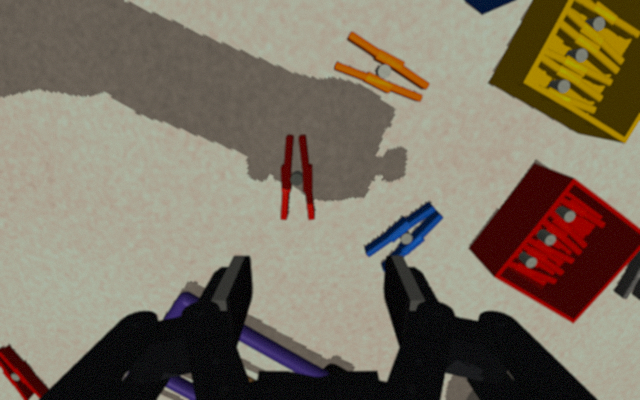

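The wrist view shows the red peg at (297,178) with its spring at the middle, lying along the tool x axis. Its centre is ≈(0.428, 0.148) with direction 119.5°, which agrees with the top camera. Now I grasp it.

```bash
python3 - <<'E'
from h import *
from cell import readout
s=readout.get_state()
a=[np.pi,0,np.radians(119.7)]
plan(s["tool_pos"],s["tcp_rot"],[.428,.148,.07],a,6.0,3)
plan([.428,.148,.07],a,[.428,.148,.0275],a,6.0,2)
E
```

```text
[[[-0.1,0.0,0.1],[0.16,-0.71,2.33],6.0],[[-0.1,0.0,0.1],[0.15,-0.71,2.32],6.0],[[-0.1,0.0,0.1],[0.15,-0.72,2.32],6.0]]
[[[0.0,0.0,0.0],[0.0,-0.0,2.13],6.0],[[0.0,0.0,0.0],[0.0,-0.0,2.13],6.0]]
```

Emit:
step_arm:
  rows:
    - [[-0.1,0,0.1],[0.16,-0.71,2.33],6.0]
    - [[-0.1,0,0.1],[0.15,-0.71,2.32],6.0]
    - [[-0.1,0,0.1],[0.15,-0.72,2.32],6.0]
    - [[0,0,0],[0,0,0],6.0]

```text
time: 1.73
tool_pos: [0.4242, 0.1528, 0.0692]
tcp_rot: [-3.137, -0.003, 2.1]
force: [-1.4, 0.1, 0.9]
finger_gap: 0.704
finger_force: 0.0
```

Emit:
step_arm:
  rows:
    - [[0,0,0.6],[-0.6,0.1,1.0],6.0]
    - [[0,0,0],[0,0,1.6],6.0]
    - [[0,0,0],[0,0,1.5],6.0]
    - [[0,0,0],[0,0,0],6.0]

```text
time: 2.07
tool_pos: [0.4335, 0.1487, 0.0301]
tcp_rot: [3.137, -0.0, 2.087]
force: [-0.7, 0.6, 0.1]
finger_gap: 0.699
finger_force: 0.0
```

Emit:
step_arm:
  rows:
    - [[0,0,0],[0.2,-0.4,0.2],6.0]
    - [[0,0,0],[0,0,0],6.0]
    - [[0,0,0],[0,0,0],2.0]
    - [[0,0,0],[0,0,0],2.0]
    - [[0,0,0],[0,0,0],2.0]
  grip_force: 40

```text
time: 2.48
tool_pos: [0.4289, 0.1484, 0.0297]
tcp_rot: [3.135, 0.0, 2.087]
force: [0.8, -1.0, -0.6]
finger_gap: 0.28
finger_force: 0.0
```

Emit:
step_arm:
  rows:
    - [[0,0,0],[0,0,0],2.0]
    - [[0,0,0],[0,0,0],2.0]

```text
time: 2.65
tool_pos: [0.4285, 0.1482, 0.0292]
tcp_rot: [3.136, 0.0, 2.087]
force: [0.0, 1.2, -0.4]
finger_gap: 0.237
finger_force: 0.0
```

```bash
python3 look.py;cat fk.txt; python3 - <<'E'
from h import *
from cell import readout
s=readout.get_state()
p=s["tool_pos"]; up=p+[0,0,.09]
print(s["finger_force"],s["finger_gap"],s["force"])
plan(p,s["tcp_rot"],up,s["tcp_rot"],2.0,3)
t=np.array([.6445,.2123,.12])
plan(up,s["tcp_rot"],t,[np.pi,0,np.radians(90)],2.0)
E
```

```text
2.65 [0.4285 0.1482 0.0292] [179.66   0.   119.6 ] [-0.448  0.648  0.099  2.169 -0.19   0.326  0.327]
[[-0.5011177533571326, 0.4733976051003799, 0.18182523327152567, 2.0196324174696683, -0.12434558583622926, 0.6668220337729144, 0.2782317214709084], [0.4493443782224401, 0.15067950074968006, 0.13841362110637134], [-3.1329292205538217, 0.004267704673490025, 2.089443835598051]]
[[-0.4480205150719851, 0.6482492537487716, 0.0988851914619395, 2.16947919649119, -0.1899191647747329, 0.32588026770438494, 0.3272259523710689], [0.4285438472934212, 0.14823212627052076, 0.029242780810055553], [3.135741380448676, 2.9747345693165173e-05, 2.087327586108995]]
0.0 0.23436507227760633 [ 0.18387021 -0.28609152 -1.08103771]
[[[0.0,0.0,0.0],[-0.0,0.02,-3.0],2.0],[[0.0,0.0,0.0],[-0.0,0.02,-3.0],2.0],[[0.0,0.0,0.0],[-0.0,0.02,-3.0],2.0]]
[[[0.0,-0.0,4.2],[-0.49,3.18,0.0],2.0],[[0.0,-0.0,4.2],[-0.26,3.21,0.0],2.0],[[0.0,-0.0,4.2],[-0.02,3.22,-0.0],2.0],[[0.0,-0.0,4.2],[0.22,3.21,-0.0],2.0],[[0.0,-0.0,4.2],[0.45,3.19,-0.01],2.0]]
[[[0.0,-0.0,4.2],[0.69,3.15,-0.01],2.0],[[0.0,-0.0,4.2],[0.92,3.09,-0.01],2.0]]
```

Emit:
step_arm:
  rows:
    - [[0,0,0],[0,0,0],1.5]
    - [[0,0,0],[0,0,0],1.5]
    - [[0,0,0],[0,0,0],1.5]

```text
time: 2.95
tool_pos: [0.4283, 0.1481, 0.0289]
tcp_rot: [3.137, -0.0, 2.087]
force: [-0.1, -0.5, -0.5]
finger_gap: 0.176
finger_force: 0.0
```

```bash
python3 look.py w2
```

```text
2.95 [0.4283 0.1481 0.0289] [179.71  -0.   119.59] [-0.448  0.649  0.099  2.17  -0.19   0.326  0.327]
```

View pics/w2.png

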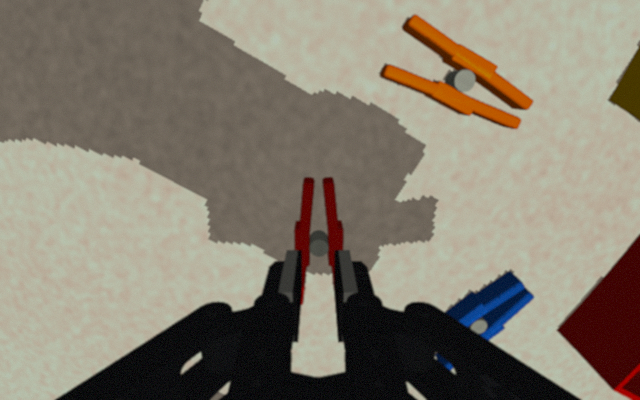

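Picture w2: the fingers straddle the peg laterally but are behind its middle (spring at (318,243), finger pads around v≈275). I check the spring position by casting a ray.

```bash
python3 - <<'E'
from h import *
from cell import readout
d=pickle.load(open("wrist.pkl","rb"));s=readout.get_state()
p=ray(d,[(318,243),(305,180),(330,180)],.01);print(p)
A=R.from_euler('xyz',s["tcp_rot"]); print(A.inv().apply(p-s["tool_pos"]))
T=d["world_from_camera"];print(A.inv().apply(T[:3,3]-s["tool_pos"]), (A.inv()*R.from_matrix(T[:3,:3])).as_matrix().round(3))
print(d["range_z"][243,318],d["range_z"][275,292])
c=d["camera_matrix"]
for u,v in [(318,243),(292,255),(350,255),(292,290),(305,190)]:
    z=d["range_z"][v,u]; q=np.array([(u-c[0,2])/c[0,0]*z,(v-c[1,2])/c[1,1]*z,z,1]); print((u,v),A.inv().apply((T@q)[:3]-s["tool_pos"]).round(4),(T@q)[:3].round(4))
E
```

```text
[[0.42824745 0.14716929 0.01      ]
 [0.40518443 0.17444759 0.01      ]
 [0.41624503 0.18069936 0.01      ]]
[[-0.00079664 -0.00061555  0.01893116]
 [ 0.03431226 -0.0072013   0.01890054]
 [ 0.03428721  0.00550369  0.0189656 ]]
[ 0.07850363 -0.00057421 -0.15062587] [[-0.001 -0.951 -0.309]
 [ 1.    -0.001 -0.001]
 [ 0.001 -0.309  0.951]]
0.18193462 0.13263671
(318, 243) [ 0.0009 -0.0006  0.0154] [0.4274 0.1486 0.0135]
(292, 255) [ 0.0101 -0.0118 -0.0165] [0.4129 0.151  0.0453]
(350, 255) [ 0.0104  0.0131 -0.0171] [0.4345 0.1636 0.0461]
(292, 290) [ 0.0099 -0.0099 -0.0434] [0.4146 0.1517 0.0722]
(305, 190) [ 0.03   -0.0071  0.0154] [0.4073 0.1708 0.0135]
```

```bash
python3 - <<'E'
from h import *
from cell import readout,vision
s=readout.get_state();A=R.from_euler('xyz',s["tcp_rot"])
def pts(d,uvs):
    c=d["camera_matrix"];T=d["world_from_camera"]
    for u,v in uvs:
        z=d["range_z"][v,u]; q=np.array([(u-c[0,2])/c[0,0]*z,(v-c[1,2])/c[1,1]*z,z,1]);w=(T@q)[:3]; print((u,v),z,A.inv().apply(w-s["tool_pos"]).round(4),w.round(4))
d=pickle.load(open("wrist.pkl","rb"))
pts(d,[(290,v) for v in range(236,300,8)]+[(300,v) for v in range(236,264,8)])
d=vision.get_image("scene");pickle.dump(d,open("scene.pkl","wb"))
n=ray(d,[(0,0)],0)
# project tcp into scene
T=np.linalg.inv(d["world_from_camera"]);x=T[:3,:3]@s["tool_pos"]+T[:3,3];u=d["camera_matrix"]@x;u=u/u[2];print(u)
u=u.astype(int);a=d["frame"][u[1]-60:u[1]+50,u[0]-70:u[0]+70];cv2.imwrite("pics/s2.png",cv2.resize(a,None,fx=5,fy=5,interpolation=cv2.INTER_CUBIC)[:,:,::-1])
E
```

```text
(290, 236) 0.1943765 [-0.0007 -0.0164  0.028 ] [0.4145 0.1395 0.0008]
(290, 244) 0.19482788 [-0.0052 -0.0165  0.027 ] [0.4167 0.1356 0.0018]
(290, 252) 0.15087552 [ 0.0104 -0.0129 -0.0141] [0.4119 0.1507 0.043 ]
(290, 260) 0.1439381 [ 0.0103 -0.0123 -0.0215] [0.4124 0.151  0.0503]
(290, 268) 0.1379517 [ 0.0101 -0.0118 -0.0278] [0.4129 0.151  0.0567]
(290, 276) 0.1323653 [ 0.01   -0.0114 -0.0337] [0.4133 0.1511 0.0626]
(290, 284) 0.12678404 [ 0.0101 -0.0109 -0.0396] [0.4137 0.1514 0.0685]
(290, 292) 0.12222504 [ 0.0098 -0.0106 -0.0445] [0.4141 0.1513 0.0733]
(300, 236) 0.17893031 [ 0.0056 -0.01    0.0138] [0.4169 0.1481 0.0151]
(300, 244) 0.18161048 [ 0.0005 -0.0101  0.015 ] [0.4193 0.1436 0.0139]
(300, 252) 0.15197323 [ 0.0099 -0.0086 -0.0131] [0.4159 0.1525 0.042 ]
(300, 260) 0.1473586 [ 0.0087 -0.0083 -0.0184] [0.4167 0.1515 0.0473]
[371.08236345 182.54506947   1.        ]
```

View pics/s2.png

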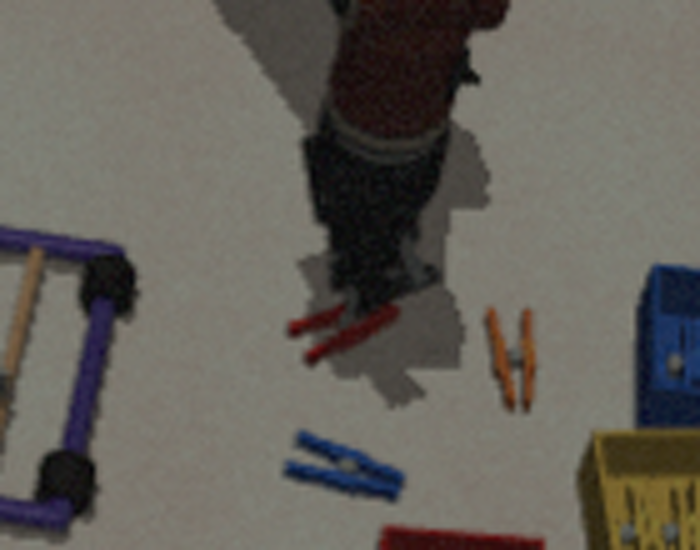

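The range data puts the fingertip ends at about z=0.042, so they are above the peg (consistent with zero finger force). I reopen and descend slowly, watching the force.

Emit:
step_arm:
  rows:
    - [[0,0,0],[0,0,0],5.0]
    - [[0,0,0],[0,0,0],5.0]
    - [[0,0,0],[0,0,0.5],5.0]
    - [[0,0,0],[0,0,0.5],5.0]
    - [[0,0,0],[0,0,0],5.0]

```text
time: 3.47
tool_pos: [0.4278, 0.148, 0.018]
tcp_rot: [3.138, -0.0, 2.087]
force: [-0.2, -0.5, 0.7]
finger_gap: 0.582
finger_force: 0.0
```

Emit:
step_arm:
  rows:
    - [[0,0,0],[0,0,0.4],5.0]
    - [[0,0,0],[0,0,0.4],5.0]
    - [[0,0,0],[0,0,0],5.0]

```text
time: 3.72
tool_pos: [0.4279, 0.148, 0.0101]
tcp_rot: [3.138, -0.0, 2.087]
force: [-0.0, -0.2, 0.7]
finger_gap: 0.585
finger_force: 0.0
```

```bash
python3 look.py; python3 - <<'E'
from h import *
from cell import readout
d=pickle.load(open("wrist.pkl","rb"));s=readout.get_state();A=R.from_euler('xyz',s["tcp_rot"])
print(s["finger_gap"],s["force"])
c=d["camera_matrix"];T=d["world_from_camera"];Z=d["range_z"]
v,u=np.mgrid[200:300:2,180:460:2];z=Z[v,u]
q=np.stack([(u-c[0,2])/c[0,0]*z,(v-c[1,2])/c[1,1]*z,z],-1).reshape(-1,3)@T[:3,:3].T+T[:3,3]
t=A.inv().apply(q-s["tool_pos"])
k=(q[:,2]>.02)&(np.abs(t[:,1])<.07)
for lo in np.arange(-.05,.05,.01):
    m=k&(t[:,1]>lo)&(t[:,1]<lo+.01)
    if m.sum(): i=np.argmin(q[m][:,2]); print(round(lo,2),q[m][i].round(3),t[m][i].round(4))
E
```

```text
3.7167 [0.4279 0.148  0.0101] [ 1.7979e+02 -2.0000e-02  1.1959e+02] [-0.437  0.688  0.083  2.178 -0.197  0.279  0.333]
0.586215141000974 [-0.12617953 -0.88458909 -0.36493196]
-0.04 [0.396 0.142 0.026] [ 0.0103 -0.0311 -0.0154]
-0.03 [0.403 0.138 0.021] [ 0.0037 -0.0261 -0.0104]
-0.01 [0.388 0.216 0.161] [ 0.0785 -0.0006 -0.1504]
0.02 [0.452 0.156 0.02 ] [-0.0049  0.0243 -0.0099]
0.03 [0.449 0.172 0.027] [ 0.0107  0.0303 -0.0164]
```

Emit:
step_arm:
  rows:
    - [[0,0,0],[0,0,0.5],5.0]
    - [[0,0,0],[0,0,0.5],5.0]
    - [[0,0,0],[0,0,0.4],5.0]
    - [[0,0,0],[0,0,0],5.0]

```text
time: 4.1
tool_pos: [0.428, 0.148, -0.0039]
tcp_rot: [3.138, -0.0, 2.087]
force: [-0.1, 0.7, 0.1]
finger_gap: 0.584
finger_force: 0.0
```

Emit:
step_arm:
  rows:
    - [[0,0,0],[0,0,0],2.0]
    - [[0,0,0],[0,0,0],2.0]
    - [[0,0,0],[0,0,0],2.0]
    - [[0,0,0],[0,0,0],2.0]

```text
time: 4.43
tool_pos: [0.4286, 0.1483, -0.0029]
tcp_rot: [3.136, 0.0, 2.087]
force: [-0.2, 0.2, 1.3]
finger_gap: 0.291
finger_force: 39.4
```

Peg gripped (24.8 mm gap, 39 N). The reported TCP sits about 36 mm lower than the fingers actually are, and I'll allow for that. Lift and carry to the red tub.

Emit:
step_arm:
  rows:
    - [[0,0,0],[0,0,-3.0],2.0]
    - [[0,0,0],[0,0,-3.0],2.0]
    - [[0,0,0],[0,0,-3.0],2.0]
    - [[0,0,4.2],[-0.49,3.18,0],2.0]
    - [[0,0,4.2],[-0.26,3.21,0],2.0]

```text
time: 4.85
tool_pos: [0.4886, 0.171, 0.0898]
tcp_rot: [3.134, -0.002, 1.937]
force: [1.0, 0.8, -0.4]
finger_gap: 0.291
finger_force: 39.5
```

Emit:
step_arm:
  rows:
    - [[0,0,4.2],[0,3.2,0],2.0]
    - [[0,0,4.2],[0.22,3.2,0],2.0]
    - [[0,0,4.2],[0.45,3.2,0],2.0]
    - [[0,0,4.2],[0.7,3.1,0],2.0]
    - [[0,0,4.2],[0.9,3.1,0],2.0]

```text
time: 5.27
tool_pos: [0.6388, 0.229, 0.088]
tcp_rot: [3.138, -0.003, 1.571]
force: [0.2, 0.1, -0.1]
finger_gap: 0.29
finger_force: 39.5
```

Emit:
step_arm:
  rows:
    - [[0,0,0],[0,0,0],2.0]
    - [[0,0,0],[0,0,0],2.0]

```text
time: 5.43
tool_pos: [0.6385, 0.2287, 0.0871]
tcp_rot: [3.138, -0.002, 1.576]
force: [-1.2, -0.9, 0.1]
finger_gap: 0.289
finger_force: 39.5
```

```bash
python3 look.py w3; python3 - <<'E'
from h import *
d=pickle.load(open("wrist.pkl","rb"))
[print(*b) for b in blob(d,mask(d,(170,90,40),(6,255,255)),.052,300)]
E
```

```text
5.4333 [0.6385 0.2287 0.0871] [ 1.7977e+02 -1.2000e-01  9.0270e+01] [-0.55   0.815  0.322  1.486 -0.303  0.885 -0.126]
20232 (np.float64(335.0), np.float64(230.0)) [0.6487 0.2272] [0.6484 0.2081] 123 95 89
```

View pics/w3.png

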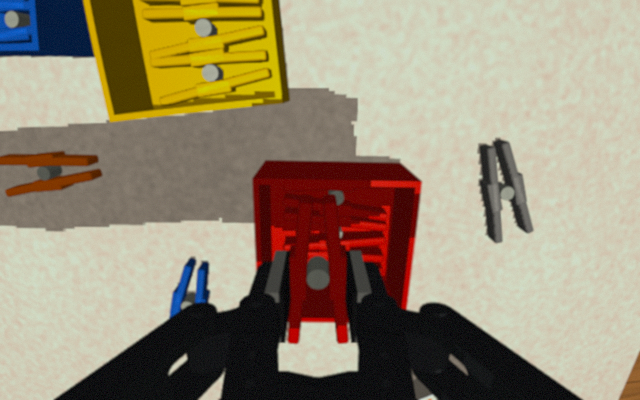

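Picture w3: peg held well, over the red tub. The rim's far corners are at (256,180) and (420,184) and its near edge is around v≈320. I compute the tub centre from these.

```bash
python3 - <<'E'
from h import *
d=pickle.load(open("wrist.pkl","rb"))
print(ray(d,[(256,180),(420,184),(330,320),(257,250),(412,250)],.052).round(4))
E
```

```text
[[0.6038 0.2586 0.052 ]
 [0.6958 0.2566 0.052 ]
 [0.6465 0.1655 0.052 ]
 [0.6021 0.2155 0.052 ]
 [0.695  0.2156 0.052 ]]
```

Emit:
step_arm:
  rows:
    - [[0,0,0],[-1.7,0.9,0],2.0]
    - [[0,0,0],[0,0,2.0],2.0]
    - [[0,0,0],[0,0,2.0],2.0]
    - [[0,0,0],[0,0,2.0],2.0]
    - [[0,0,0],[0,0,0],2.0]

```text
time: 5.9
tool_pos: [0.6424, 0.21, 0.0239]
tcp_rot: [-3.136, -0.0, 1.574]
force: [-0.7, -0.4, -1.1]
finger_gap: 0.286
finger_force: 39.5
```

Emit:
step_arm:
  rows:
    - [[0,0,0],[0,0,0],4.2]
    - [[0,0,0],[0,0,0],4.2]
    - [[0,0,0],[0,0,0],4.2]

```text
time: 6.15
tool_pos: [0.6484, 0.2115, 0.0301]
tcp_rot: [3.134, -0.003, 1.574]
force: [0.3, 1.3, 1.4]
finger_gap: 0.49
finger_force: 0.0
```

```bash
python3 - <<'E'
from h import *
from cell import readout
s=readout.get_state();p=s["tool_pos"]
print(p,s["force"],s["finger_gap"],s["joints"])
up=[p[0],p[1],.09]
plan(p,s["tcp_rot"],up,s["tcp_rot"],4.2,2)
plan(up,s["tcp_rot"],[.538,.151,.09],[np.pi,0,np.radians(75)],5.0)
E
```

```text
[0.6483513  0.21151942 0.03007374] [0.31685816 1.28621732 1.35020505] 0.49042024186393823 [-0.50638701  0.88781603  0.29462651  1.50932976 -0.32577836  0.78481535
 -0.0810447 ]
[[[0.0,0.0,0.0],[0.01,0.02,-3.0],4.2],[[0.0,0.0,0.0],[0.01,0.02,-3.0],4.2]]
[[[0.1,-0.1,3.8],[-1.68,-2.66,-0.02],5.0],[[0.1,-0.1,3.8],[-1.86,-2.54,-0.01],5.0],[[0.1,-0.1,3.8],[-2.02,-2.41,-0.01],5.0],[[0.1,-0.1,3.8],[-2.18,-2.27,-0.0],5.0]]
```

Emit:
step_arm:
  rows:
    - [[0,0,0],[0,0,-3.0],4.2]
    - [[0,0,0],[0,0,-3.0],4.2]
    - [[0,0,3.8],[-1.7,-2.7,0],5.0]
    - [[0,0,3.8],[-1.9,-2.55,0],5.0]
    - [[0,0,3.8],[-2.0,-2.4,0],5.0]

```text
time: 6.57
tool_pos: [0.5674, 0.1597, 0.0899]
tcp_rot: [3.134, -0.006, 1.373]
force: [0.2, 0.1, -0.9]
finger_gap: 0.586
finger_force: 0.0
```

Emit:
step_arm:
  rows:
    - [[0,0,3.8],[-2.2,-2.3,0],5.0]
    - [[0,0,0],[0,0,0],5.0]
    - [[0,0,0],[0,0,0],5.0]
    - [[0,0,0],[0,0,0],5.0]

```text
time: 6.9
tool_pos: [0.5419, 0.1438, 0.0889]
tcp_rot: [3.135, -0.006, 1.31]
force: [1.4, 0.2, -0.6]
finger_gap: 0.583
finger_force: 0.0
```

```bash
python3 look.py; python3 - <<'E'
from h import *
from cell import vision
d=pickle.load(open("wrist.pkl","rb"))
print("blue");[print(*b) for b in blob(d,mask(d,(100,90,40),(120,255,255)),.009,100)]
print("red");[print(*b) for b in blob(d,mask(d,(172,90,40),(6,255,255)),.009,100)]
t=vision.get_image("top");print("top red");[print(*b) for b in blob(t,mask(t,(172,110,60),(5,255,255),(200,130,410,320)),.007)]
E
```

```text
6.9 [0.5419 0.1438 0.0889] [179.61  -0.35  75.05] [-0.536  0.67   0.376  1.848 -0.373  0.684 -0.204]
blue
818 (np.float64(322.0), np.float64(199.0)) [0.5463 0.1467] [0.5462 0.1447] 74 8 79
834 (np.float64(298.0), np.float64(199.0)) [0.5298 0.1513] [0.529  0.1498] 73 8 70
red
28585 (np.float64(467.0), np.float64(74.0)) [0.6598 0.204 ] [0.6635 0.2067] 128 110 179
top red
36 (np.float64(387.0), np.float64(297.0)) [ 0.25   -0.2247] [ 0.2498 -0.2247] 63 6 138
37 (np.float64(382.0), np.float64(294.0)) [ 0.2599 -0.2104] [ 0.2614 -0.2114] 66 6 144
375 (np.float64(204.0), np.float64(297.0)) [0.2484 0.3187] [0.2614 0.3083] 156 44 2
854 (np.float64(217.0), np.float64(250.0)) [0.3872 0.2851] [0.3891 0.287 ] 117 90 67
2583 (np.float64(235.0), np.float64(187.0)) [0.5786 0.2359] [0.5725 0.235 ] 282 129 166
```

Emit:
step_arm:
  rows:
    - [[0,0,0],[0.3,-0.5,2.0],5.0]
    - [[0,0,0],[0,0,2.5],5.0]
    - [[0,0,0],[0,0,2.0],5.0]
    - [[0,0,0],[0,0,1.5],5.0]
    - [[0,0,0],[0,0,0],5.0]

```text
time: 7.42
tool_pos: [0.5356, 0.1478, 0.0045]
tcp_rot: [-3.141, -0.002, 1.31]
force: [-0.2, 0.3, 0.4]
finger_gap: 0.588
finger_force: 0.0
```

Emit:
step_arm:
  rows:
    - [[0,0,0],[0,0,0.6],5.0]
    - [[0,0,0],[0,0,0.5],5.0]
    - [[0,0,0],[0,0,0],5.0]
    - [[0,0,0],[0,0,0],5.0]

```text
time: 7.75
tool_pos: [0.5373, 0.1476, -0.0031]
tcp_rot: [3.137, -0.004, 1.309]
force: [0.8, 0.0, -0.5]
finger_gap: 0.58
finger_force: 0.0
```

Emit:
step_arm:
  rows:
    - [[0,0,0],[0,0,0],2.0]
    - [[0,0,0],[0,0,0],2.0]
    - [[0,0,0],[0,0,0],2.0]
    - [[0,0,0],[0,0,0],2.0]

```text
time: 8.08
tool_pos: [0.5374, 0.1475, -0.0027]
tcp_rot: [3.136, -0.005, 1.309]
force: [0.2, 0.8, 5.1]
finger_gap: 0.288
finger_force: 39.7
```

Emit:
step_arm:
  rows:
    - [[0,0,0],[0,0,-3.2],2.0]
    - [[0,0,0],[0,0,-3.2],2.0]
    - [[0,0,0],[0,0,-3.2],2.0]
    - [[0,0,0],[0,0,0],2.0]

```text
time: 8.42
tool_pos: [0.5404, 0.1475, 0.0981]
tcp_rot: [3.128, -0.009, 1.309]
force: [1.1, 0.7, -0.2]
finger_gap: 0.291
finger_force: 39.5
```

```bash
python3 - <<'E'
from h import *
from cell import readout
s=readout.get_state();p=s["tool_pos"]
print(p,s["force"],s["finger_gap"],s["finger_force"])
plan(p,s["tcp_rot"],[.4445,.378,.092],[np.pi,0,np.radians(86)],2.0,10)
E
```

```text
[0.54035973 0.14753883 0.0981484 ] [ 1.14523743  0.72510071 -0.22834342] 0.29147033903628544 39.515045182811264
[[[0.1,-0.0,-1.1],[2.01,-1.49,0.06],2.0],[[0.1,-0.0,-1.1],[2.03,-1.45,0.06],2.0],[[0.1,-0.0,-1.1],[2.06,-1.41,0.06],2.0],[[0.1,-0.0,-1.1],[2.09,-1.37,0.06],2.0],[[0.1,-0.0,-1.1],[2.11,-1.33,0.06],2.0]]
[[[0.1,-0.0,-1.1],[2.14,-1.29,0.06],2.0],[[0.1,-0.0,-1.1],[2.16,-1.24,0.06],2.0],[[0.1,-0.0,-1.1],[2.19,-1.2,0.06],2.0],[[0.1,-0.0,-1.1],[2.21,-1.16,0.06],2.0],[[0.1,-0.0,-1.1],[2.23,-1.12,0.06],2.0]]
```

Emit:
step_arm:
  rows:
    - [[0,0,-1.1],[2.0,-1.5,0],2.0]
    - [[0,0,-1.1],[2.03,-1.45,0],2.0]
    - [[0,0,-1.1],[2.06,-1.41,0],2.0]
    - [[0,0,-1.1],[2.09,-1.37,0],2.0]
    - [[0,0,-1.1],[2.11,-1.33,0],2.0]

```text
time: 8.83
tool_pos: [0.4893, 0.2641, 0.0922]
tcp_rot: [3.138, -0.003, 1.406]
force: [0.8, 0.5, 1.0]
finger_gap: 0.292
finger_force: 39.5
```

Emit:
step_arm:
  rows:
    - [[0,0,-1.1],[2.14,-1.29,0],2.0]
    - [[0,0,-1.1],[2.16,-1.24,0],2.0]
    - [[0,0,-1.1],[2.2,-1.2,0],2.0]
    - [[0,0,-1.1],[2.2,-1.16,0],2.0]
    - [[0,0,-1.1],[2.2,-1.1,0],2.0]

```text
time: 9.25
tool_pos: [0.4436, 0.38, 0.0921]
tcp_rot: [3.138, -0.002, 1.502]
force: [-0.0, 1.4, 0.0]
finger_gap: 0.291
finger_force: 39.5
```

Emit:
step_arm:
  rows:
    - [[0,0,0],[0,0,0],2.0]
    - [[0,0,0],[0,0,0],2.0]
    - [[0,0,0],[0,0,0],2.0]

```text
time: 9.5
tool_pos: [0.4448, 0.3778, 0.0923]
tcp_rot: [3.137, -0.001, 1.5]
force: [0.4, 0.2, 0.4]
finger_gap: 0.291
finger_force: 39.5
```

```bash
python3 look.py; python3 - <<'E'
from h import *
d=pickle.load(open("wrist.pkl","rb"))
m=mask(d,(100,90,20),(120,255,255))
[print(*b) for b in blob(d,m,.052,300)]
for v in (200,230,260): 
    xs=np.nonzero(m[v])[0]; print(v,xs.min(),xs.max(),ray(d,[(xs.min(),v),(xs.max(),v)],.052).round(4).tolist())
# rim = pixels with range height near 52mm
c=d["camera_matrix"];T=d["world_from_camera"];Z=d["range_z"]
v,u=np.mgrid[0:400,0:640];q=np.stack([(u-c[0,2])/c[0,0]*Z,(v-c[1,2])/c[1,1]*Z,Z],-1)@T[:3,:3].T+T[:3,3]
k=(np.abs(q[...,2]-.052)<.004)&(m>0); P=q[k][:,:2]
(cx,cy),wh,a=cv2.minAreaRect((P*1000).astype(np.float32)); print(cx,cy,wh,a,np.percentile(P,[1,99],axis=0))
E
```

```text
9.5 [0.4448 0.3778 0.0923] [ 1.7975e+02 -8.0000e-02  8.5950e+01] [-0.975  0.694  0.376  1.775 -0.355  0.735 -0.483]
22964 (np.float64(319.0), np.float64(208.0)) [0.4465 0.3877] [0.4449 0.3644] 138 95 86
12917 (np.float64(572.0), np.float64(47.0)) [0.59   0.4707] [0.5906 0.4682] 91 54 1
200 239 399 [[0.4001, 0.3976, 0.052], [0.4935, 0.3908, 0.052]]
230 241 397 [[0.3986, 0.3787, 0.052], [0.4923, 0.3718, 0.052]]
260 245 395 [[0.3982, 0.3585, 0.052], [0.4912, 0.3516, 0.052]]
508.2527160644531 403.7802429199219 (255.1288299560547, 122.77554321289062) 20.11599349975586 [[0.3981403  0.3338207 ]
 [0.61716695 0.48667142]]
```

Emit:
step_arm:
  rows:
    - [[0,0,0],[0,0,2.2],2.0]
    - [[0,0,0],[0,0,2.2],2.0]
    - [[0,0,0],[0,0,2.2],2.0]
    - [[0,0,0],[0,0,0],2.0]
    - [[0,0,0],[0,0,0],2.0]

```text
time: 9.97
tool_pos: [0.4452, 0.3771, 0.026]
tcp_rot: [3.139, -0.0, 1.498]
force: [-0.1, 0.9, -0.3]
finger_gap: 0.292
finger_force: 39.5
```

Emit:
step_arm:
  rows:
    - [[0,0,0],[0,0,0],4.2]
    - [[0,0,0],[0,0,0],4.2]
    - [[0,0,0],[0,0,0],4.2]

```text
time: 10.22
tool_pos: [0.446, 0.3795, 0.0281]
tcp_rot: [3.135, -0.005, 1.5]
force: [-0.3, -0.5, 0.4]
finger_gap: 0.494
finger_force: 0.0
```

Emit:
step_arm:
  rows:
    - [[0,0,0],[0,0,-3.0],4.2]
    - [[0,0,0],[0,0,-3.0],4.2]
    - [[0,0,0],[0,0,-3.0],4.2]
    - [[0,0,0],[0,0,-3.0],4.2]
    - [[0,0,0],[0,0,-3.0],4.2]

```text
time: 10.63
tool_pos: [0.4443, 0.3787, 0.1792]
tcp_rot: [3.136, -0.004, 1.501]
force: [-0.1, 0.4, -1.3]
finger_gap: 0.493
finger_force: 0.0
```

```bash
python3 look.py; python3 - <<'E'
from h import *
from cell import vision,readout
s=readout.get_state();A=R.from_euler('xyz',s["tcp_rot"])
# fit FK: RzRy alternating model with link lengths/offsets
from scipy.optimize import least_squares
D=[eval(l) for l in open("fk.txt")]
for l in ([-1.1694999,.61591001,-.0126286,1.42493801,.00807979,1.10339269,-.04038491],[.2693124,.5907036,.22253115],[-3.13899413,1.3e-5,2.713879]),: D.append(l)
def fk(q,P):
    x=R.identity();p=np.array([0,0,P[0]])
    ax='zyzyzyz';sg=[-1,1,P[8],1,P[9],1,P[10]]
    offs={1:[P[1],0,0],2:[0,0,P[2]],3:[P[3],0,0],4:[-P[4],0,P[5]],5:[P[6],0,0],6:[0,0,P[7]]}
    for i in range(7):
        x=x*R.from_euler(ax[i],sg[i]*q[i])
        if i in offs:p=p+x.apply(offs[i])
    return p,x
best=None
import itertools
for S in itertools.product([1,-1],repeat=3):
    def f(P,rot=False):
        P=list(P)+list(S);e=[]
        for q,t,r in D:
            p,x=fk(q,P);B=R.from_euler('xyz',r)
            e+=list(p-t); e+=list(.3*(x.apply([0,0,1])-B.apply([0,0,1])))
        return np.array(e)
    r=least_squares(f,[.3,0,.35,0,0,.35,0,.2])
    print(S,r.cost,r.x.round(4),np.abs(r.fun).max())
    p,x=fk(D[0][0],list(r.x)+list(S)); print((x.inv()*R.from_euler('xyz',D[0][2])).as_euler('xyz',True).round(1),(fk(D[-1][0],list(r.x)+list(S))[1].inv()*R.from_euler('xyz',D[-1][2])).as_euler('xyz',True).round(1))
E
```

```text
10.6333 [0.4443 0.3787 0.1792] [179.69  -0.24  85.98] [-1.014  0.585  0.435  1.695 -0.296  0.92  -0.534]
(1, 1, 1) 0.011865661693940441 [-8.953   0.0495  0.8299 -0.4088 -0.3385  0.2774  0.2301 -8.5994] 0.06801569533134205
[ 0.  -0.5 88. ] [ 0.  0. 93.]
(1, 1, -1) 0.011865661693939517 [-8.953   0.0495  0.8299 -0.4088 -0.3385  0.2774  0.2301 -8.5994] 0.06801568514498058
[  0.   -0.5 119.9] [ 0.   0.  88.4]
(1, -1, 1) 0.05253188032366753 [-0.4162  0.147   0.5916  0.2303  0.301   0.3304  0.2078 -0.3682] 0.13462032706475388
[-1.3 -9.2 76.9] [ 0.   0.8 93.4]
(1, -1, -1) 0.052531880323667506 [-0.4162  0.147   0.5916  0.2303  0.301   0.3304  0.2078 -0.3682] 0.13462032706475388
[ -1.3  -9.2 108.8] [ 0.   0.8 88.8]
(-1, 1, 1) 0.04199012766990133 [-0.1123 -0.0096  0.5524 -0.1313 -0.135   0.3712 -0.0097 -0.0445] 0.13085317005953603
[-1.6  8.7 69.2] [-0.  -0.8 94.2]
(-1, 1, -1) 0.04199012766990133 [-0.1123 -0.0096  0.5524 -0.1313 -0.135   0.3712 -0.0097 -0.0445] 0.13085317005953603
[ -1.6   8.7 101.1] [-0.  -0.8 89.6]
(-1, -1, 1) 0.0004426868345022224 [0.799  0.0062 0.5501 0.0822 0.0807 0.3734 0.002  0.8517] 0.01998231343715004
[ 0.  -0.  58.1] [-0.   0.  94.6]
(-1, -1, -1) 0.00044268683450223107 [0.799  0.0062 0.5501 0.0822 0.0807 0.3734 0.002  0.8517] 0.019982313859767842
[ 0. -0. 90.] [-0.  0. 90.]
```

Both pegs are placed. Next I go above the stand tip, keeping tool x along the rack axis (yaw 84°).

Emit:
step_arm:
  rows:
    - [[0,0,0.4],[-3.6,0.4,0],4.2]
    - [[0,0,0.4],[-3.6,0.4,0],4.2]
    - [[0,0,0.4],[-3.6,0.4,0],4.2]
    - [[0,0,0.4],[-3.6,0.4,0],4.2]
    - [[0,0,0.4],[-3.6,0.4,0],4.2]

```text
time: 11.1
tool_pos: [0.4492, 0.1962, 0.1771]
tcp_rot: [3.136, -0.004, 1.466]
force: [1.0, -0.2, 0.3]
finger_gap: 0.494
finger_force: 0.0
```

Emit:
step_arm:
  rows:
    - [[0,0,0],[-3.6,0.4,0],4.2]
    - [[0,0,0],[-3.6,0.4,0],4.2]
    - [[0,0,0],[-3.6,0.4,0],4.2]
    - [[0,0,0],[-3.6,0.4,0],4.2]
    - [[0,0,0],[-3.6,0.4,0],4.2]

```text
time: 11.52
tool_pos: [0.4502, 0.0149, 0.1766]
tcp_rot: [3.135, -0.004, 1.466]
force: [1.6, 0.4, 0.3]
finger_gap: 0.497
finger_force: 0.0
```

Emit:
step_arm:
  rows:
    - [[0,0,0],[-3.6,0.4,0],4.2]
    - [[0,0,0],[-3.6,0.4,0.5],4.2]
    - [[0,0,0],[-3.6,0.4,1],4.2]
    - [[0,0,0],[-3.6,0.4,1],4.2]
    - [[0,0,0],[-3.6,0.4,1],4.2]

```text
time: 11.93
tool_pos: [0.4516, -0.1663, 0.1408]
tcp_rot: [3.135, -0.003, 1.466]
force: [-0.3, 0.7, 0.3]
finger_gap: 0.491
finger_force: 0.0
```

Emit:
step_arm:
  rows:
    - [[0,0,0],[-3.6,0.4,0],4.2]
    - [[0,0,0],[-3.6,0.4,0],4.2]
    - [[0,0,0],[0,0,0],4.2]
    - [[0,0,0],[0,0,0],4.2]
    - [[0,0,0],[0,0,0],4.2]

```text
time: 12.35
tool_pos: [0.4518, -0.2365, 0.1404]
tcp_rot: [3.137, -0.004, 1.466]
force: [-0.2, 0.4, -0.2]
finger_gap: 0.491
finger_force: 0.0
```

```bash
python3 look.py w4; python3 - <<'E'
from h import *
d=pickle.load(open("wrist.pkl","rb"));t=pickle.load(open("top.pkl","rb"))
m=mask(d,(4,120,60),(16,255,255));print("tip");[print(*b) for b in blob(d,m,.05,100)]
print("top tip");[print(*b) for b in blob(t,mask(t,(6,110,60),(18,255,255),(380,210,400,235)),.05)]
E
```

```text
12.35 [ 0.4518 -0.2365  0.1404] [179.73  -0.21  83.98] [ 0.166  0.535  0.41   1.937 -0.318  0.73   0.659]
tip
193 (np.float64(516.0), np.float64(332.0)) [ 0.6124 -0.376 ] [ 0.6136 -0.3755] 22 13 130
940 (np.float64(342.0), np.float64(193.0)) [ 0.47   -0.2327] [ 0.4699 -0.2335] 31 18 84
117 (np.float64(257.0), np.float64(146.0)) [ 0.4141 -0.1921] [ 0.4131 -0.1931] 24 7 174
563 (np.float64(634.0), np.float64(147.0)) [ 0.6949 -0.2197] [ 0.6939 -0.2211] 42 12 99
117 (np.float64(315.0), np.float64(91.0)) [ 0.4586 -0.1591] [ 0.4589 -0.1583] 25 7 174
148 (np.float64(265.0), np.float64(88.0)) [ 0.4253 -0.1535] [ 0.4275 -0.1548] 25 7 174
top tip
53 (np.float64(390.0), np.float64(222.0)) [ 0.4691 -0.2295] [ 0.4688 -0.2302] 27 15 90
```

View pics/w4.png

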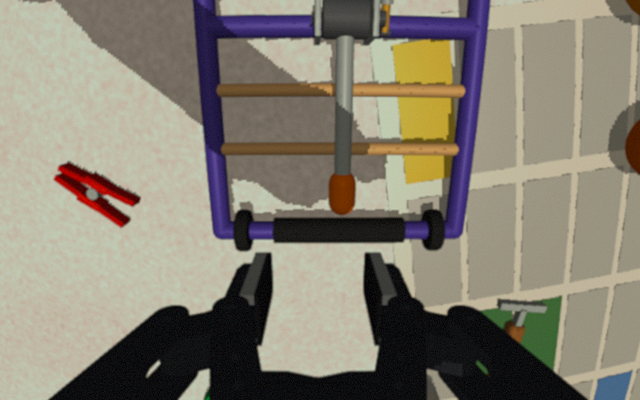

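Picture w4: the orange stand tip is at (342,193), pointing at the black grip (340,230). The hub is at (347,18). Measured tip centre is (0.470,-0.233). I move over it and lower.

Emit:
step_arm:
  rows:
    - [[0,0,0],[0.5,1.8,2.0],4.2]
    - [[0,0,0],[0,0,2.5],4.2]
    - [[0,0,0],[0,0,2.5],4.2]
    - [[0,0,0],[0,0,2.0],4.2]
    - [[0,0,0],[0,0,0],4.2]

```text
time: 12.82
tool_pos: [0.4689, -0.2297, 0.047]
tcp_rot: [-3.139, -0.007, 1.47]
force: [-0.3, -0.0, -0.8]
finger_gap: 0.498
finger_force: 0.0
```

Emit:
step_arm:
  rows:
    - [[0,0,0],[0,0,1.0],4.2]
    - [[0,0,0],[0,0,1.0],4.2]
    - [[0,0,0],[0,0,0.8],4.2]
    - [[0,0,0],[0,0,0],4.2]
    - [[0,0,0],[0,0,0],4.2]

```text
time: 13.23
tool_pos: [0.4708, -0.2334, 0.0222]
tcp_rot: [3.137, -0.003, 1.466]
force: [0.5, -0.1, 0.7]
finger_gap: 0.493
finger_force: 0.0
```

```bash
python3 look.py w5;  python3 - <<'E'
from h import *
from cell import readout
d=pickle.load(open("wrist.pkl","rb"));print(readout.get_state()["force"])
m=mask(d,(4,120,60),(16,255,255));print("tip");[print(*b) for b in blob(d,m,.05,100)]
E
```

```text
13.2333 [ 0.4708 -0.2334  0.0222] [179.76  -0.18  84.  ] [ 0.236  0.736  0.287  1.978 -0.432  0.484  0.733]
[ 1.14571155  0.49953291 -0.92592152]
tip
2882 (np.float64(317.0), np.float64(288.0)) [ 0.4702 -0.2331] [ 0.4702 -0.2335] 34 19 84
108 (np.float64(251.0), np.float64(107.0)) [ 0.4552 -0.159 ] [ 0.4558 -0.1589] 12 3 173
111 (np.float64(112.0), np.float64(106.0)) [ 0.4056 -0.1526] [ 0.4059 -0.1525] 9 6 140
```

View pics/w5.png

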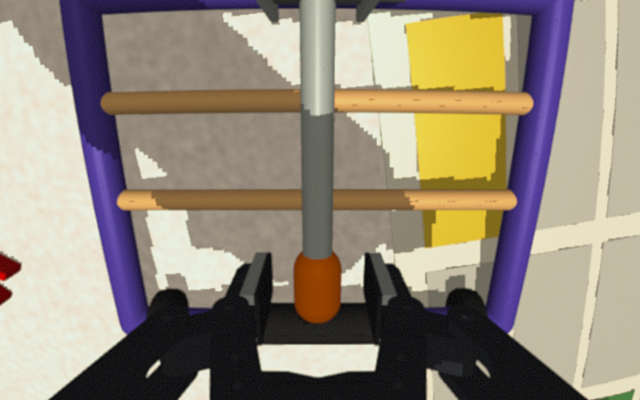

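Picture w5: the tip (317,288) is centred between the fingers. I compute the arc rows.

```bash
python3 - <<'E'
import numpy as np
t=np.linspace(0,2.2,21);x=12.5*(1-np.cos(t));z=-12.5*np.sin(t)
r=[[[0,0,0],[round(a,2),0,round(b,2)],1.5] for a,b in zip(np.diff(x),np.diff(z))]
for i in range(0,20,5):print(str(r[i:i+5]).replace(' ',''))
E
```

```text
[[[0,0,0],[np.float64(0.08),0,np.float64(-1.37)],1.5],[[0,0,0],[np.float64(0.23),0,np.float64(-1.36)],1.5],[[0,0,0],[np.float64(0.37),0,np.float64(-1.32)],1.5],[[0,0,0],[np.float64(0.52),0,np.float64(-1.27)],1.5],[[0,0,0],[np.float64(0.65),0,np.float64(-1.21)],1.5]]
[[[0,0,0],[np.float64(0.78),0,np.float64(-1.13)],1.5],[[0,0,0],[np.float64(0.9),0,np.float64(-1.04)],1.5],[[0,0,0],[np.float64(1.01),0,np.float64(-0.93)],1.5],[[0,0,0],[np.float64(1.11),0,np.float64(-0.82)],1.5],[[0,0,0],[np.float64(1.19),0,np.float64(-0.69)],1.5]]
[[[0,0,0],[np.float64(1.26),0,np.float64(-0.56)],1.5],[[0,0,0],[np.float64(1.31),0,np.float64(-0.41)],1.5],[[0,0,0],[np.float64(1.35),0,np.float64(-0.27)],1.5],[[0,0,0],[np.float64(1.37),0,np.float64(-0.12)],1.5],[[0,0,0],[np.float64(1.37),0,np.float64(0.03)],1.5]]
[[[0,0,0],[np.float64(1.36),0,np.float64(0.18)],1.5],[[0,0,0],[np.float64(1.33),0,np.float64(0.33)],1.5],[[0,0,0],[np.float64(1.29),0,np.float64(0.48)],1.5],[[0,0,0],[np.float64(1.23),0,np.float64(0.62)],1.5],[[0,0,0],[np.float64(1.15),0,np.float64(0.75)],1.5]]
```

Emit:
step_arm:
  rows:
    - [[0,0,0],[0,0,0],1.5]
    - [[0,0,0],[0,0,0],1.5]
    - [[0,0,0],[0,0,0],1.5]
    - [[0,0,0],[0,0,0],1.5]
  grip_force: 30

```text
time: 13.62
tool_pos: [0.471, -0.2337, 0.0227]
tcp_rot: [3.136, -0.003, 1.466]
force: [-1.2, 0.8, 2.8]
finger_gap: 0.219
finger_force: 29.2
```

Emit:
step_arm:
  rows:
    - [[0,0,0],[0.08,0,-1.37],1.5]
    - [[0,0,0],[0.23,0,-1.36],1.5]
    - [[0,0,0],[0.37,0,-1.32],1.5]
    - [[0,0,0],[0.52,0,-1.27],1.5]
    - [[0,0,0],[0.65,0,-1.21],1.5]

```text
time: 14.03
tool_pos: [0.4717, -0.2144, 0.0875]
tcp_rot: [3.139, -0.004, 1.466]
force: [1.3, 1.3, -5.0]
finger_gap: 0.217
finger_force: 29.4
```

Emit:
step_arm:
  rows:
    - [[0,0,0],[0.78,0,-1.13],1.5]
    - [[0,0,0],[0.9,0,-1.04],1.5]
    - [[0,0,0],[1.01,0,-0.93],1.5]
    - [[0,0,0],[1.11,0,-0.82],1.5]
    - [[0,0,0],[1.19,0,-0.69],1.5]

```text
time: 14.45
tool_pos: [0.4768, -0.1647, 0.134]
tcp_rot: [3.139, -0.003, 1.466]
force: [0.0, -0.8, -5.8]
finger_gap: 0.221
finger_force: 29.4
```

Emit:
step_arm:
  rows:
    - [[0,0,0],[1.26,0,-0.56],1.5]
    - [[0,0,0],[1.31,0,-0.41],1.5]
    - [[0,0,0],[1.35,0,-0.27],1.5]
    - [[0,0,0],[1.37,0,-0.12],1.5]
    - [[0,0,0],[1.37,0,0],1.5]

```text
time: 14.87
tool_pos: [0.4836, -0.099, 0.1476]
tcp_rot: [3.138, -0.002, 1.466]
force: [0.4, -2.0, -4.5]
finger_gap: 0.221
finger_force: 29.4
```

Emit:
step_arm:
  rows:
    - [[0,0,0],[1.36,0,0.18],1.5]
    - [[0,0,0],[1.33,0,0.33],1.5]
    - [[0,0,0],[0,0,0],1.5]
    - [[0,0,0],[0,0,0],1.5]

```text
time: 15.2
tool_pos: [0.4868, -0.071, 0.1436]
tcp_rot: [3.138, -0.004, 1.469]
force: [-2.9, 1.4, 5.1]
finger_gap: 0.221
finger_force: 31.7
```

```bash
python3 look.py w6
```

```text
15.2 [ 0.4868 -0.071   0.1436] [179.8   -0.25  84.15] [-0.199  0.511  0.442  1.982 -0.332  0.716  0.344]
```

View pics/w6.png

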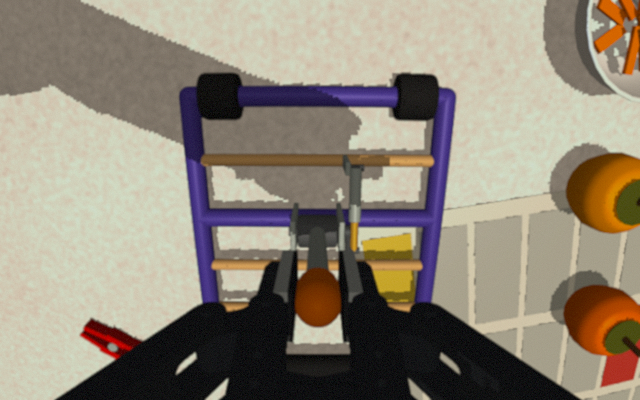

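Picture w6 shows the tip (317,295) still held, past upright (about 1.9 rad), with the rack undisturbed. Release lets it snap open.

Emit:
step_arm:
  rows:
    - [[0,0,0],[1.2,0,0.4],1.5]
    - [[0,0,0],[0,0,0],4.5]
    - [[0,0,0],[0,0,0],4.5]
    - [[0,0,0],[0,0,0],4.5]
    - [[0,0,0],[0,0,0],4.5]

```text
time: 15.67
tool_pos: [0.4887, -0.0615, 0.1389]
tcp_rot: [3.137, -0.002, 1.465]
force: [-0.3, -0.1, 0.9]
finger_gap: 0.528
finger_force: 0.0
```

Emit:
step_arm:
  rows:
    - [[0,0,0],[0,0,-2.5],4.5]
    - [[0,0,0],[0,0,-2.5],4.5]
    - [[0,0,0],[-3.0,0,0],4.5]
    - [[0,0,0],[-3.0,0,0],4.5]
    - [[0,0,0],[-3.0,0,0],4.5]

```text
time: 16.08
tool_pos: [0.4791, -0.1516, 0.189]
tcp_rot: [3.136, -0.003, 1.467]
force: [0.6, 0.2, -0.1]
finger_gap: 0.527
finger_force: 0.0
```

Emit:
step_arm:
  rows:
    - [[0,0,0],[-3.0,0,0],4.5]
    - [[0,0,0],[-2.0,0,0],4.5]
    - [[0,0,0],[0,0,0],4.5]
    - [[0,0,0],[0,0,0],4.5]

```text
time: 16.42
tool_pos: [0.4729, -0.202, 0.1882]
tcp_rot: [3.137, -0.002, 1.462]
force: [0.4, 0.9, 0.1]
finger_gap: 0.528
finger_force: 0.0
```

```bash
cat > rk.py <<'E'
from h import *
from cell import vision,readout
def cloud(d):
    c=d["camera_matrix"];T=d["world_from_camera"];Z=d["range_z"]
    v,u=np.mgrid[0:400,0:640];n=cv2.undistortPoints(np.stack([u,v],-1).reshape(-1,1,2).astype(float),c,np.array(d["D"])).reshape(400,640,2)
    return np.concatenate([n*Z[...,None],Z[...,None]],-1)@T[:3,:3].T+T[:3,3]
E
python3 look.py; python3 - <<'E'
from rk import *
s=readout.get_state()
F=np.array([.4937,-.013,0]);u=np.array([-.1055,-.9944,0]);y=np.array([.9944,-.1055,0])
rk=lambda p:np.stack([(p-F)@u,(p-F)@y,p[...,2]],-1)
for n in ("top","wrist"):
    d=vision.get_image(n);pickle.dump(d,open(n+".pkl","wb"));q=rk(cloud(d))
    m=mask(d,(3,120,50),(17,255,255))>0
    k=m&(q[...,2]>.06)&(np.abs(q[...,1])<.06)&(np.abs(q[...,0])<.3)
    if k.sum(): print(n,"tip surf",k.sum(),np.percentile(q[k],[5,50,95],axis=0).round(4).tolist())
    h=mask(d,(0,0,0),(180,255,70))>0
    g=h&(np.abs(q[...,0]-.26)<.02)&(np.abs(q[...,1])<.075)&(q[...,2]>.005)&(q[...,2]<.04)
    print("grip",g.sum(),q[g].mean(0).round(4) if g.sum() else 0, np.percentile(q[g],[3,97],axis=0).round(3).tolist() if g.sum() else 0)
    if n=="top":
        print("rollers/grip");[print(*b) for b in blob(d,mask(d,(0,0,0),(180,255,60),(300,170,420,270)),.018)]
E
```

```text
16.4167 [ 0.4729 -0.202   0.1882] [ 1.7976e+02 -1.4000e-01  8.3750e+01] [ 0.036  0.481  0.482  1.872 -0.293  0.855  0.556]
top tip surf 1603 [[0.1233, -0.0557, 0.5291], [0.1723, -0.0177, 0.5624], [0.2164, 0.0233, 0.6059]]
grip 0 0 0
rollers/grip
83 (np.float64(308.0), np.float64(239.0)) [0.4194 0.0134] [0.4188 0.0134] 27 27 90
256 (np.float64(367.0), np.float64(233.0)) [ 0.4394 -0.1657] [ 0.4398 -0.1667] 209 20 146
81 (np.float64(313.0), np.float64(189.0)) [ 0.5704 -0.0028] [ 0.5698 -0.0031] 28 27 0
74 (np.float64(391.0), np.float64(190.0)) [ 0.569  -0.2392] [ 0.5707 -0.2396] 79 14 143
wrist tip surf 62 [[0.0877, -0.001, 0.0629], [0.1095, -0.001, 0.3389], [0.2002, 0.043, 0.3389]]
grip 1205 [0.2455 0.004  0.0289] [[0.24, -0.052, 0.027], [0.252, 0.074, 0.031]]
```

The rack shifted about 18 mm towards its foot as the stand swung, which is fine. I re-measure it and verify the stand from the scene and top cameras.

```bash
python3 - <<'E'
from rk import *
F=np.array([.4949,.0053,0])
for n in ("scene","wrist","top"):
    d=vision.get_image(n) if n=="scene" else pickle.load(open(n+".pkl","rb"));Q=cloud(d)
    if n=="wrist":
        q=Q;h=mask(d,(0,0,0),(180,255,70))>0
        g=h&(Q[...,2]>.018)&(Q[...,2]<.036)&(np.abs(Q[...,0]-.467)<.075)&(Q[...,1]<-.22)&(Q[...,1]>-.29)
        P=Q[g];a=cv2.minAreaRect((P[:,:2]*1000).astype(np.float32));print("grip wrist",g.sum(),P.mean(0),a)
        p=np.polyfit(P[:,0],P[:,1],1);print("bar slope deg",np.degrees(np.arctan(p[0])))
    u=np.array([-.1055,-.9944,0]);y=np.array([.9944,-.1055,0])
    q=np.stack([(Q-F)@u,(Q-F)@y,Q[...,2]],-1)
    k=(np.abs(q[...,1])<.03)&(q[...,2]>.07)&(q[...,2]<.2)&(q[...,0]>-.05)&(q[...,0]<.15)
    hs=cv2.cvtColor(d["frame"],cv2.COLOR_RGB2HSV)
    o=k&(hs[...,1]>120)&(hs[...,0]<20)
    print(n,"orange near stand",o.sum(),q[o].mean(0).round(4) if o.sum() else '',"all",k.sum())
    if k.sum():
        for z in np.arange(.07,.17,.02):
            b=k&(q[...,2]>z)&(q[...,2]<z+.02)
            if b.sum()>2: print("  z",round(z,2),b.sum(),q[b].mean(0).round(3))
E
```

```text
scene orange near stand 52 [0.0237 0.0046 0.1428] all 135
  z 0.07 25 [0.079 0.004 0.08 ]
  z 0.09 29 [0.061 0.004 0.1  ]
  z 0.11 21 [0.043 0.005 0.119]
  z 0.13 58 [0.024 0.005 0.141]
grip wrist 2434 [ 0.46767686 -0.25237023  0.026791  ] ((466.733154296875, -253.5702667236328), (23.621068954467773, 154.45407104492188), 80.49360656738281)
bar slope deg -7.394284483201203
wrist orange near stand 0  all 624
  z 0.07 578 [ 0.08 -0.    0.08]
  z 0.09 46 [ 0.071 -0.     0.091]
top orange near stand 50 [ 0.0211 -0.0026  0.1459] all 144
  z 0.07 28 [ 0.079 -0.002  0.079]
  z 0.09 24 [ 0.061 -0.003  0.1  ]
  z 0.11 25 [ 0.045 -0.003  0.118]
  z 0.13 55 [ 0.024 -0.003  0.142]
  z 0.15 12 [ 0.017 -0.002  0.152]
```

The stand is fully open: tip centre ≈(x 20, z 142 mm), matching 2.3 rad. Grip is at (0.467,-0.253). I tilt the tool slightly to identify the arm geometry before choosing a grasp orientation.

Emit:
step_arm:
  rows:
    - [[0,0,7],[0,0,-1.0],4.5]
    - [[0,7,7],[0,0,-1.0],4.5]
    - [[0,7,7],[0,0,-1.0],4.5]
    - [[0,7,7],[0,0,0],4.5]
    - [[0,0,0],[0,0,0],4.5]

```text
time: 17.03
tool_pos: [0.4716, -0.2047, 0.2183]
tcp_rot: [-3.109, -0.265, 1.065]
force: [-0.6, -1.5, -0.4]
finger_gap: 0.524
finger_force: 0.0
```

Emit:
step_arm:
  rows:
    - [[0,0,0],[0,0,0],4.5]
    - [[0,0,0],[0,0,0],4.5]

```text
time: 17.2
tool_pos: [0.4735, -0.1992, 0.2177]
tcp_rot: [-3.107, -0.266, 1.077]
force: [0.4, 1.5, 0.1]
finger_gap: 0.528
finger_force: 0.0
```

```bash
python3 look.py; cat > fk.py <<'E'
from h import *
from scipy.optimize import least_squares
LO=np.array([-3.12,-.3,-1.34,.26,-1.36,.01,-2.84]);HI=np.array([3.12,2.06,1.32,2.42,4.5,1.98,2.84])
D=[eval(l) for l in open("fk.txt")][1:]
D.append(([-1.1694999,.61591001,-.0126286,1.42493801,.00807979,1.10339269,-.04038491],[.2693124,.5907036,.22253115],[-3.13899413,1.3e-5,2.713879]))
def fk(q,P):
    x=R.identity();p=np.array([0,0,P[0]])
    sg=[-1,1,-1,1,-1,1,-1]
    o={1:[0,0,0],2:[0,0,P[1]],3:[P[2],0,0],4:[-P[3],0,P[4]],5:[0,0,0],6:[0,0,P[5]]}
    o[2]=[P[2],0,P[1]]; o[3]=[-P[2],0,0]; o[4]=[P[3],0,P[4]]
    for i in range(7):
        x=x*R.from_euler('zyzyzyz'[i],sg[i]*q[i]); p=p+x.apply(o.get(i,[0,0,0]))
    return p,x*R.from_euler('z',90,degrees=True)
def res(P):
    e=[]
    for q,t,r in D:
        p,x=fk(q,P);e+=list(p-t)+list(.3*(x.inv()*R.from_euler('xyz',r)).as_rotvec())
    return np.array(e)
sol=least_squares(res,[.3,.55,.05,0,.35,.35]);P=sol.x
def ik(p,rot,q0s):
    best=None
    for q0 in q0s:
        f=lambda q:np.r_[(fk(q,P)[0]-p)*5,(fk(q,P)[1].inv()*rot).as_rotvec()]
        s=least_squares(f,np.clip(q0,LO+.02,HI-.02),bounds=(LO+.01,HI-.01))
        if best is None or s.cost<best[0]-1e-9: best=(s.cost,s.x)
    return best
E
python3 - <<'E'
from fk import *
print(P.round(4),np.abs(sol.fun).max(),np.abs(sol.fun.reshape(-1,6)).max(1).round(4))
E
```

```text
17.2 [ 0.4735 -0.1992  0.2177] [-178.05  -15.25   61.73] [ 0.194  0.471  0.477  1.822 -0.55   1.043  0.461]
[ 0.2829  0.5243 -0.0186 -0.0459  0.3936  0.3299] 0.02002148199949308 [0.0113 0.0113 0.0108 0.0122 0.002  0.0033 0.006  0.0035 0.0036 0.003
 0.0046 0.0044 0.02  ]
```

```bash
python3 - <<'E'
s=open('fk.py').read()
a=s.index("    o={1"); b=s.index("    for i in range(7):\n        x=x*R")
s=s[:a]+"    o={1:[P[6],0,0],2:[P[7],0,P[1]],3:[P[2],0,0],4:[P[3],0,P[4]],5:[P[8],0,0],6:[0,0,P[5]]}\n"+s[b:]
s=s.replace("[.3,.55,.05,0,.35,.35]","[.3,.55,.05,0,.35,.35,0,0,0]")
open('fk.py','w').write(s)
E
python3 - <<'E'
from fk import *
print(P.round(4),np.abs(sol.fun).max(),np.abs(sol.fun.reshape(-1,6)).max(1).round(4))
F=np.array([.4949,.0053,0]);u=np.array([-.1055,-.9944,0]);yr=np.array([.9944,-.1055,0]);Z=np.array([0,0,1.])
seeds=[np.array([a,.6,b,1.6,c,1.0,e]) for a in(-.8,0,.6) for b in(-.8,0,.8) for c in(-1,0,1.5,3) for e in(-1.5,0,1.5)]
for off in (.0,.03):
  for flip in (1,-1):
    for al in (0,20,40,60,90):
        al_=np.radians(al) # tool z = cos(al)*u - sin(al)*Z : al=0 horizontal along u
        tz=np.cos(al_)*u-np.sin(al_)*Z; tx=yr*flip; ty=np.cross(tz,tx)
        g=F+Z*.278; p=g-tz*off-[0,0,.0]
        c,q=ik(p,R.from_matrix(np.c_[tx,ty,tz]),seeds if off==0 else seeds[::4])
        print(off,flip,al,round(c,5),q.round(2))
  
E
```

```text
Still running in the background as job /tmp/bash_jobs.1000/0daba24d0ee1 (pid 1736). You'll get a notice when it ends.
```

```bash
J=/tmp/bash_jobs.1000/0daba24d0ee1; cat $J/stdout; kill -- -$(cat $J/pid)
python3 - <<'E'
s=open('fk.py').read()
s=s.replace("x=R.identity();p=","x=np.eye(3);p=").replace("x=x*R.from_euler('zyzyzyz'[i],sg[i]*q[i]); p=p+x.apply(o.get(i,[0,0,0]))","x=x@rot1('zyzyzyz'[i],sg[i]*q[i]); p=p+x@np.array(o.get(i,[0,0,0]))").replace("return p,x*R.from_euler('z',90,degrees=True)","return p,R.from_matrix(x@rot1('z',np.pi/2))")
s=s.replace("def fk(","def rot1(a,t):\n    c,s=np.cos(t),np.sin(t)\n    return np.array([[c,-s,0],[s,c,0],[0,0,1]]) if a=='z' else np.array([[c,0,s],[0,1,0],[-s,0,c]])\ndef fk(",1)
s=s.replace("f=lambda q:np.r_[(fk(q,P)[0]-p)*5,(fk(q,P)[1].inv()*rot).as_rotvec()]","f=lambda q:(lambda a:np.r_[(a[0]-p)*5,(a[1].inv()*rot).as_rotvec()])(fk(q,P))").replace("HI-.01))","HI-.01),max_nfev=40)")
open('fk.py','w').write(s)
E
cat > t.py <<'E'
from fk import *
print(P.round(4),np.abs(sol.fun).max(),np.abs(sol.fun.reshape(-1,6)).max(1).round(4),flush=True)
F=np.array([.4949,.0053,0]);u=np.array([-.1055,-.9944,0]);yr=np.array([.9944,-.1055,0]);Z=np.array([0,0,1.])
seeds=[np.array([a,.6,b,1.7,c,1.0,0]) for a in(-.6,.4) for b in(-.6,.6) for c in(-1,.0,1.5,3)]
for flip in (1,-1):
    for al in (0,30,60,90):
        al_=np.radians(al); tz=np.cos(al_)*u-np.sin(al_)*Z; tx=yr*flip; ty=np.cross(tz,tx)
        c,q=ik(F+Z*.278,R.from_matrix(np.c_[tx,ty,tz]),seeds)
        print(flip,al,round(c,5),q.round(2),flush=True)
E
timeout 300 python3 t.py
```

```text
[ 0.3141  0.5374  0.053  -0.0534  0.3741  0.3583  0.0014  0.0023 -0.008 ] 0.018612033240767822 [0.0099 0.0099 0.0094 0.0014 0.0035 0.0028 0.0012 0.0003 0.006  0.0008
 0.0014 0.0054 0.0186]
1 0 0.0 [-1.02  1.14  0.85  1.6   0.61  1.48 -2.24]
1 30 0.0 [-0.72  0.7   0.38  1.65  0.66  1.44 -2.33]
1 60 0.0 [-0.76  0.49  0.66  1.73  0.23  1.15 -1.93]
1 90 0.0 [-0.11  0.31  0.13  1.8  -0.04  1.04 -1.64]
-1 0 0.0 [-0.49  0.99 -0.06  1.56  1.05  1.95  0.48]
-1 30 0.0 [-0.45  0.69 -0.04  1.63  0.83  1.6   0.65]
-1 60 0.0 [-0.02  0.46 -0.39  1.71  0.65  1.34  0.81]
-1 90 0.0 [ 0.29  0.32 -0.38  1.8   0.13  1.05  1.32]
```

```bash
cat > c.py <<'E'
from rk import *
s=readout.get_state();A=R.from_euler('xyz',s["tcp_rot"])
d=vision.get_image("wrist");T=d["world_from_camera"]
print("cam in tool",A.inv().apply(T[:3,3]-s["tool_pos"]).round(4),(A.inv()*R.from_matrix(T[:3,:3])).as_euler('xyz',True).round(2))
Q=cloud(d);h=cv2.cvtColor(d["frame"],cv2.COLOR_RGB2HSV);w=(h[...,1]<60)&(h[...,2]>150)
z=Q[...,2][w];print("table z pct",np.percentile(z,[10,50,90]).round(4))
t=A.inv().apply((Q-s["tool_pos"]).reshape(-1,3)).reshape(Q.shape)
for a,b in((-.05,-.005),(.005,.05)):
    k=(t[...,1]>a)&(t[...,1]<b)&(np.abs(t[...,0])<.014)&(t[...,2]<.02)&(t[...,2]>-.06)
    P=t[k];i=P[:,2]>np.percentile(P[:,2],97);print("finger",k.sum(),P[:,2].max().round(4),P[i].mean(0).round(4))
E
python3 c.py; tail -1 fk.txt
```

```text
cam in tool [ 0.0786  0.0004 -0.1509] [-1.806e+01 -1.000e-02  9.006e+01]
table z pct [-0.0003  0.0008  0.0022]
finger 3323 -0.0099 [ 0.0021 -0.0233 -0.0138]
finger 3311 -0.0099 [ 0.0015  0.0235 -0.0138]
[[0.1935348381548683, 0.470679649721993, 0.47718220360572106, 1.8222696962013492, -0.5495590227193903, 1.0433817588503391, 0.461315424608168], [0.47354355960692973, -0.19919051191263504, 0.2177376621006724], [-3.1074768806698003, -0.26618516603211817, 1.0774259559962598]]
```

The offset is fixed in the tool frame: the fingertips sit 10 mm behind the reported TCP. Final poses are reachable, so I check the rigid tipping path and plan the approach to the grip at yaw −6°.

```bash
cat > t.py <<'E'
from fk import *
from cell import readout
F=np.array([.4949,.0053,0]);u=np.array([-.1055,-.9944,0]);yr=np.array([.9944,-.1055,0]);Z=np.array([0,0,1.])
for flip in (1,-1):
    q=None
    for ph in range(0,91,15):
        f=np.radians(ph);tz=np.sin(f)*u-np.cos(f)*Z;tx=yr*flip;ty=np.cross(tz,tx)
        p=F-.018*f*u+.018*Z+.26*(np.cos(f)*u+np.sin(f)*Z)+.024*tz
        s=[q] if q is not None else [np.array([.2,.7,.3,1.95,-.4,.5,-1. if flip==1 else 2.1])]
        c,q=ik(p,R.from_matrix(np.c_[tx,ty,tz]),s);print(flip,ph,round(c,5),q.round(2),flush=True)
s=readout.get_state()
tgt=[.467,-.2525,.10];a=[np.pi,0,np.radians(-6.2)]
plan(s["tool_pos"],s["tcp_rot"],tgt,a,4.5)
E
timeout 200 python3 t.py
```

```text
1 0 0.00029 [ 0.3   0.8   0.24  1.93 -0.37  0.48 -0.88]
1 15 0.0 [ 0.3   0.64  0.09  2.02  0.46  0.46 -1.72]
1 30 0.0 [-0.05  0.58  0.31  2.01  0.64  0.62 -2.02]
1 45 0.00058 [-0.33  0.6   0.41  1.94  0.72  0.88 -2.18]
1 60 1e-05 [-0.6   0.71  0.5   1.86  0.77  1.13 -2.35]
1 75 4e-05 [-0.78  0.86  0.56  1.75  0.76  1.36 -2.39]
1 90 0.00017 [-0.92  1.05  0.63  1.6   0.74  1.57 -2.37]
-1 0 0.0006 [ 0.33  0.79  0.2   1.93 -0.28  0.47  2.18]
-1 15 0.00074 [0.09 0.68 0.35 1.99 0.08 0.48 1.76]
-1 30 0.0 [-0.27  0.63  0.59  2.03  0.37  0.53  1.36]
-1 45 0.0 [-0.37  0.61  0.45  1.96  0.74  0.85  0.92]
-1 60 0.0 [-0.68  0.73  0.62  1.87  0.7   1.07  0.85]
-1 75 0.00027 [-0.83  0.87  0.63  1.76  0.73  1.31  0.77]
-1 90 0.00036 [-0.94  1.06  0.67  1.61  0.72  1.54  0.79]
[[[-1.1,-1.2,6.8],[-0.74,0.3,1.02],4.5],[[-1.1,-1.2,6.8],[-0.68,0.36,1.04],4.5],[[-1.1,-1.2,6.8],[-0.61,0.42,1.06],4.5],[[-1.1,-1.2,6.8],[-0.54,0.47,1.08],4.5],[[-1.1,-1.2,6.8],[-0.46,0.51,1.1],4.5]]
[[[-1.1,-1.2,6.8],[-0.37,0.54,1.12],4.5],[[-1.1,-1.2,6.8],[-0.28,0.55,1.14],4.5],[[-1.1,-1.2,6.8],[-0.19,0.56,1.15],4.5],[[-1.1,-1.2,6.8],[-0.1,0.56,1.17],4.5],[[-1.1,-1.2,6.8],[-0.01,0.54,1.18],4.5]]
```

I choose yaw 174° (flip −1) because it keeps joint 7 well inside its range.

```bash
python3 - <<'E'
from h import *
from cell import readout
s=readout.get_state()
plan(s["tool_pos"],s["tcp_rot"],[.467,-.2525,.10],[np.pi,0,np.radians(173.8)],4.5,20)
E
```

```text
[[[0.7,-0.6,-5.6],[-0.4,0.08,0.5],4.5],[[0.7,-0.6,-5.6],[-0.4,0.05,0.5],4.5],[[0.7,-0.6,-5.6],[-0.4,0.01,0.51],4.5],[[0.7,-0.6,-5.6],[-0.4,-0.02,0.51],4.5],[[0.7,-0.6,-5.6],[-0.39,-0.05,0.52],4.5]]
[[[0.7,-0.6,-5.6],[-0.38,-0.08,0.52],4.5],[[0.7,-0.6,-5.6],[-0.36,-0.11,0.53],4.5],[[0.7,-0.6,-5.6],[-0.34,-0.14,0.53],4.5],[[0.7,-0.6,-5.6],[-0.32,-0.16,0.54],4.5],[[0.7,-0.6,-5.6],[-0.3,-0.19,0.54],4.5]]
[[[0.7,-0.6,-5.6],[-0.28,-0.21,0.55],4.5],[[0.7,-0.6,-5.6],[-0.25,-0.23,0.55],4.5],[[0.7,-0.6,-5.6],[-0.22,-0.24,0.56],4.5],[[0.7,-0.6,-5.6],[-0.19,-0.26,0.56],4.5],[[0.7,-0.6,-5.6],[-0.16,-0.27,0.57],4.5]]
[[[0.7,-0.6,-5.6],[-0.13,-0.27,0.57],4.5],[[0.7,-0.6,-5.6],[-0.09,-0.28,0.58],4.5],[[0.7,-0.6,-5.6],[-0.06,-0.28,0.58],4.5],[[0.7,-0.6,-5.6],[-0.03,-0.28,0.59],4.5],[[0.7,-0.6,-5.6],[0.01,-0.27,0.59],4.5]]
```

Emit:
step_arm:
  rows:
    - [[0.7,-0.6,-5.6],[-0.4,0.08,0.5],4.5]
    - [[0.7,-0.6,-5.6],[-0.4,0.05,0.5],4.5]
    - [[0.7,-0.6,-5.6],[-0.4,0,0.5],4.5]
    - [[0.7,-0.6,-5.6],[-0.4,0,0.5],4.5]
    - [[0.7,-0.6,-5.6],[-0.4,-0.05,0.5],4.5]

```text
time: 17.72
tool_pos: [0.4707, -0.2125, 0.1885]
tcp_rot: [3.114, -0.214, 1.586]
force: [0.0, -0.1, -0.1]
finger_gap: 0.529
finger_force: 0.0
```

Emit:
step_arm:
  rows:
    - [[0.7,-0.6,-5.6],[-0.38,-0.08,0.5],4.5]
    - [[0.7,-0.6,-5.6],[-0.36,-0.1,0.5],4.5]
    - [[0.7,-0.6,-5.6],[-0.34,-0.14,0.5],4.5]
    - [[0.7,-0.6,-5.6],[-0.32,-0.16,0.5],4.5]
    - [[0.7,-0.6,-5.6],[-0.3,-0.2,0.5],4.5]

```text
time: 18.13
tool_pos: [0.4675, -0.2257, 0.1605]
tcp_rot: [3.088, -0.14, 2.08]
force: [-0.4, -0.3, -1.0]
finger_gap: 0.527
finger_force: 0.0
```

Emit:
step_arm:
  rows:
    - [[0.7,-0.6,-5.6],[-0.28,-0.2,0.5],4.5]
    - [[0.7,-0.6,-5.6],[-0.25,-0.23,0.5],4.5]
    - [[0.7,-0.6,-5.6],[-0.22,-0.24,0.5],4.5]
    - [[0.7,-0.6,-5.6],[-0.2,-0.26,0.5],4.5]
    - [[0.7,-0.6,-5.6],[-0.16,-0.27,0.5],4.5]

```text
time: 18.55
tool_pos: [0.4647, -0.2389, 0.1339]
tcp_rot: [3.1, -0.063, 2.568]
force: [0.0, -1.0, -0.9]
finger_gap: 0.528
finger_force: 0.0
```

Emit:
step_arm:
  rows:
    - [[0.7,-0.6,-5.6],[-0.13,-0.27,0.5],4.5]
    - [[0.7,-0.6,-5.6],[-0.1,-0.28,0.5],4.5]
    - [[0.7,-0.6,-5.6],[-0.06,-0.28,0.5],4.5]
    - [[0.7,-0.6,-5.6],[0,-0.28,0.5],4.5]
    - [[0.7,-0.6,-5.6],[0,-0.27,0.5],4.5]

```text
time: 18.97
tool_pos: [0.4616, -0.2519, 0.1085]
tcp_rot: [-3.137, -0.0, 3.055]
force: [-0.2, 0.0, 0.6]
finger_gap: 0.524
finger_force: 0.0
```

Emit:
step_arm:
  rows:
    - [[0,0,0],[0,0,0],4.5]
    - [[0,0,0],[0,0,0],4.5]

```text
time: 19.13
tool_pos: [0.461, -0.2523, 0.1086]
tcp_rot: [-3.138, -0.001, 3.046]
force: [-0.7, -0.4, 1.0]
finger_gap: 0.528
finger_force: 0.0
```

```bash
python3 look.py; cat > g.py <<'E'
from rk import *
d=pickle.load(open("wrist.pkl","rb"));Q=cloud(d);h=mask(d,(0,0,0),(180,255,70))>0
s=readout.get_state();A=R.from_euler('xyz',s["tcp_rot"])
g=h&(Q[...,2]>.016)&(Q[...,2]<.036)&(np.abs(Q[...,0]-.467)<.05)&(Q[...,1]<-.22)&(Q[...,1]>-.285)
P=Q[g];t=g&(Q[...,2]>.0265);print("grip",g.sum(),P.mean(0).round(4),np.percentile(P,[2,98],axis=0).round(4).tolist(),"crest",Q[t].mean(0).round(4))
p=np.polyfit(P[:,0],P[:,1],1);print("slope",np.degrees(np.arctan(p[0])),"y at .467",np.polyval(p,.467))
plan(s["tool_pos"],s["tcp_rot"],[.467,np.polyval(p,.467),.05],[np.pi,0,np.radians(173.8)],4.5,4)
E
python3 g.py
```

```text
19.1333 [ 0.461  -0.2523  0.1086] [-1.7981e+02 -8.0000e-02  1.7455e+02] [ 0.429  0.574  0.042  1.915 -0.031  0.653  1.965]
grip 3753 [ 0.4635 -0.2556  0.0273] [[0.4188, -0.2683, 0.0219], [0.5145, -0.2429, 0.0302]] crest [ 0.4639 -0.2559  0.0285]
slope -6.2193843953357755 y at .467 -0.25594910373615704
[[[-0.1,-0.0,0.2],[-0.15,-0.06,1.47],4.5],[[-0.1,-0.0,0.2],[-0.15,-0.06,1.47],4.5],[[-0.1,-0.0,0.2],[-0.15,-0.07,1.47],4.5],[[-0.1,-0.0,0.2],[-0.15,-0.07,1.47],4.5]]
```

Emit:
step_arm:
  rows:
    - [[-0.1,0,0.2],[-0.15,-0.06,1.5],4.5]
    - [[-0.1,0,0.2],[-0.15,-0.06,1.5],4.5]
    - [[0,0,0.2],[-0.15,-0.07,1.5],4.5]
    - [[0,0,0.2],[-0.15,-0.07,1.5],4.5]
    - [[0,0,0],[0,0,1.5],4.5]

```text
time: 19.6
tool_pos: [0.4676, -0.2569, 0.0336]
tcp_rot: [-3.14, 0.001, 3.031]
force: [-0.0, -0.0, -0.1]
finger_gap: 0.53
finger_force: 0.0
```

Emit:
step_arm:
  rows:
    - [[0,0,0],[0,0,1.0],4.5]
    - [[0,0,0],[0,0,1.0],4.5]
    - [[0,0,0],[0,0,0],4.5]
    - [[0,0,0],[0,0,0],4.5]

```text
time: 19.93
tool_pos: [0.4662, -0.2567, 0.0136]
tcp_rot: [-3.141, -0.001, 3.032]
force: [-0.5, 0.3, 0.4]
finger_gap: 0.526
finger_force: 0.0
```

Emit:
step_arm:
  rows:
    - [[0,0,0],[0,0.12,0.7],4.5]
    - [[0,0,0],[0,0,0.7],4.5]
    - [[0,0,0],[0,0,0.5],4.5]
    - [[0,0,0],[0,0,0],4.5]
    - [[0,0,0],[0,0,0],4.5]

```text
time: 20.35
tool_pos: [0.466, -0.2556, -0.0056]
tcp_rot: [-3.141, -0.002, 3.032]
force: [0.3, -0.5, -0.0]
finger_gap: 0.527
finger_force: 0.0
```

Emit:
step_arm:
  rows:
    - [[0,0,0],[0,0,0],1.5]
    - [[0,0,0],[0,0,0],1.5]
    - [[0,0,0],[0,0,0],1.5]
    - [[0,0,0],[0,0,0],1.5]
    - [[0,0,0],[0,0,0],1.5]
  grip_force: 70

```text
time: 20.77
tool_pos: [0.4665, -0.2557, -0.0048]
tcp_rot: [-3.141, -0.0, 3.032]
force: [-1.1, 0.9, 5.2]
finger_gap: 0.232
finger_force: 68.5
```

```bash
python3 look.py; python3 - <<'E'
import numpy as np
# tool rows for tipping: yaw174 -> tx=-yr, ty=-rack x, tz=-rack z ; wx positive
N=30;d=np.pi/2/N
for k in range(0,N,5):
    r=[]
    for i in range(k,k+5):
        f=(i+.5)*d
        # -.018 u : u = cos f *rackx - sin f*rackz -> in tool: (-cos f) ty + sin f tz
        ty=-.024*d+.018*d*np.cos(f); tz=-.26*d-.018*d*np.sin(f)
        r.append([[3.0,0,0],[0,float(round(ty*100,2)),float(round(tz*100,2))],1.5])
    print(str(r).replace(' ',''))
E
```

```text
20.7667 [ 0.4665 -0.2557 -0.0048] [-1.7996e+02 -1.0000e-02  1.7374e+02] [ 0.442  0.771  0.028  1.962 -0.047  0.409  1.966]
[[[3.0,0,0],[0,-0.03,-1.36],1.5],[[3.0,0,0],[0,-0.03,-1.37],1.5],[[3.0,0,0],[0,-0.03,-1.37],1.5],[[3.0,0,0],[0,-0.03,-1.38],1.5],[[3.0,0,0],[0,-0.03,-1.38],1.5]]
[[[3.0,0,0],[0,-0.04,-1.39],1.5],[[3.0,0,0],[0,-0.04,-1.39],1.5],[[3.0,0,0],[0,-0.04,-1.4],1.5],[[3.0,0,0],[0,-0.04,-1.4],1.5],[[3.0,0,0],[0,-0.04,-1.41],1.5]]
[[[3.0,0,0],[0,-0.05,-1.41],1.5],[[3.0,0,0],[0,-0.05,-1.41],1.5],[[3.0,0,0],[0,-0.05,-1.42],1.5],[[3.0,0,0],[0,-0.05,-1.42],1.5],[[3.0,0,0],[0,-0.06,-1.43],1.5]]
[[[3.0,0,0],[0,-0.06,-1.43],1.5],[[3.0,0,0],[0,-0.06,-1.43],1.5],[[3.0,0,0],[0,-0.07,-1.44],1.5],[[3.0,0,0],[0,-0.07,-1.44],1.5],[[3.0,0,0],[0,-0.08,-1.44],1.5]]
[[[3.0,0,0],[0,-0.08,-1.44],1.5],[[3.0,0,0],[0,-0.09,-1.45],1.5],[[3.0,0,0],[0,-0.09,-1.45],1.5],[[3.0,0,0],[0,-0.09,-1.45],1.5],[[3.0,0,0],[0,-0.1,-1.45],1.5]]
[[[3.0,0,0],[0,-0.1,-1.45],1.5],[[3.0,0,0],[0,-0.11,-1.45],1.5],[[3.0,0,0],[0,-0.11,-1.45],1.5],[[3.0,0,0],[0,-0.12,-1.46],1.5],[[3.0,0,0],[0,-0.12,-1.46],1.5]]
```

Emit:
step_arm:
  rows:
    - [[3.0,0,0],[0,-0.03,-1.36],1.5]
    - [[3.0,0,0],[0,-0.03,-1.37],1.5]
    - [[3.0,0,0],[0,-0.03,-1.37],1.5]
    - [[3.0,0,0],[0,-0.03,-1.38],1.5]
    - [[3.0,0,0],[0,-0.03,-1.38],1.5]

```text
time: 21.23
tool_pos: [0.4662, -0.2506, 0.0634]
tcp_rot: [-2.876, -0.001, 3.03]
force: [-0.5, -1.3, -1.8]
finger_gap: 0.234
finger_force: 69.0
```

```bash
cat > e.py <<'E'
# compare state with the ideal tipping pose
from h import *
from cell import readout
from scipy.optimize import minimize_scalar
s=readout.get_state();A=R.from_euler('xyz',s["tcp_rot"]).as_matrix();p=s["tool_pos"];tz=A[:,2]
u=np.array([-.1055,-.9944,0]);Z=np.array([0,0,1.])
f=np.arctan2(tz@u,-tz[2])
g=p-.0228*tz
foot=g-.26*(np.cos(f)*u+np.sin(f)*Z)
print("t",s["time"],"tool phi",np.degrees(f).round(2),"tx",A[:,0].round(3),"grip",g.round(4),"foot if rigid",foot.round(4),"phi from z",np.degrees(np.arcsin(min(1,(g[2]-.018)/.26))).round(1))
print("force",s["force"].round(1),"mom",s["moment"].round(2),"q",s["joints"].round(2),"gap",s["finger_gap"].round(3),s["finger_force"].round(1))
E
python3 e.py
```

```text
t 21.2333 tool phi 15.2 tx [-0.994  0.111  0.001] grip [ 0.4669 -0.2447  0.0854] foot if rigid [0.4934 0.0048 0.0172] phi from z 15.0Traceback (most recent call last):
  File "e.py", line 11, in <module>
    print("force",s["force"].round(1),"mom",s["moment"].round(2),"q",s["joints"].round(2),"gap",s["finger_gap"].round(3),s["finger_force"].round(1))
                                                                                                ^^^^^^^^^^^^^^^^^^^^^
AttributeError: 'float' object has no attribute 'round'
```

Emit:
step_arm:
  rows:
    - [[3.0,0,0],[0,-0.04,-1.39],1.5]
    - [[3.0,0,0],[0,-0.04,-1.39],1.5]
    - [[3.0,0,0],[0,-0.04,-1.4],1.5]
    - [[3.0,0,0],[0,-0.04,-1.4],1.5]
    - [[3.0,0,0],[0,-0.04,-1.4],1.5]

```text
time: 21.65
tool_pos: [0.4693, -0.2257, 0.1285]
tcp_rot: [-2.616, -0.001, 3.032]
force: [0.4, 0.8, -4.6]
finger_gap: 0.231
finger_force: 69.0
```

Emit:
step_arm:
  rows:
    - [[3.0,0,0],[0,-0.05,-1.41],1.5]
    - [[3.0,0,0],[0,-0.05,-1.41],1.5]
    - [[3.0,0,0],[0,-0.05,-1.42],1.5]
    - [[3.0,0,0],[0,-0.05,-1.42],1.5]
    - [[3.0,0,0],[0,-0.06,-1.43],1.5]

```text
time: 22.07
tool_pos: [0.4742, -0.1855, 0.1864]
tcp_rot: [-2.356, -0.001, 3.034]
force: [1.3, 1.1, -5.2]
finger_gap: 0.234
finger_force: 69.1
```

```bash
sed -i 's/s\["finger_gap"\].round(3),s\["finger_force"\].round(1)/s["finger_gap"],s["finger_force"]/' e.py; python3 e.py
```

```text
t 22.0667 tool phi 45.02 tx [-0.994  0.107  0.001] grip [ 0.476  -0.1695  0.2025] foot if rigid [0.4954 0.0133 0.0186] phi from z 45.2
force [ 1.3  1.1 -5.2] mom [ 1.52 -0.23  0.06] q [-0.69  0.76  0.94  2.01  0.33  0.65  1.3 ] gap 0.23427080620740554 69.08784985542297
```

Emit:
step_arm:
  rows:
    - [[3.0,0,0],[0,-0.06,-1.43],1.5]
    - [[3.0,0,0],[0,-0.06,-1.43],1.5]
    - [[3.0,0,0],[0,-0.07,-1.44],1.5]
    - [[3.0,0,0],[0,-0.07,-1.44],1.5]
    - [[3.0,0,0],[0,-0.08,-1.44],1.5]

```text
time: 22.48
tool_pos: [0.4802, -0.1321, 0.2332]
tcp_rot: [-2.095, -0.001, 3.035]
force: [-0.4, 0.4, -5.9]
finger_gap: 0.237
finger_force: 69.1
```

Emit:
step_arm:
  rows:
    - [[3.0,0,0],[0,-0.08,-1.44],1.5]
    - [[3.0,0,0],[0,-0.09,-1.45],1.5]
    - [[3.0,0,0],[0,-0.09,-1.45],1.5]
    - [[0,0,0],[0,0,0],1.5]
    - [[0,0,0],[0,0,0],1.5]

```text
time: 22.9
tool_pos: [0.4842, -0.096, 0.2545]
tcp_rot: [-1.94, -0.002, 3.035]
force: [0.1, 0.9, -6.5]
finger_gap: 0.234
finger_force: 69.8
```

```bash
python3 e.py
```

```text
t 22.9 tool phi 68.86 tx [-0.994  0.106  0.002] grip [ 0.4865 -0.0749  0.2628] foot if rigid [0.4963 0.0184 0.0203] phi from z 70.3
force [ 0.1  0.9 -6.5] mom [ 1.88 -0.18 -0.01] q [-1.01  0.99  1.11  1.9   0.41  0.96  1.13] gap 0.2339890836817974 69.81648445129395
```

Emit:
step_arm:
  rows:
    - [[3.0,0,0],[0,-0.09,-1.42],1.5]
    - [[3.0,0,0],[0,-0.1,-1.42],1.5]
    - [[3.0,0,0],[0,-0.1,-1.42],1.5]
    - [[3.0,0,0],[0,-0.1,-1.42],1.5]
    - [[3.0,0,0],[0,-0.11,-1.43],1.5]

```text
time: 23.32
tool_pos: [0.4914, -0.0305, 0.2779]
tcp_rot: [-1.68, -0.001, 3.032]
force: [-0.7, -0.5, -5.7]
finger_gap: 0.234
finger_force: 70.2
```

Emit:
step_arm:
  rows:
    - [[3.0,0,0],[0,-0.11,-1.44],1.5]
    - [[2.5,0,0],[0,-0.1,-1.2],1.5]
    - [[0,0,0],[0,0,0],1.5]
    - [[0,0,0],[0,0,0],1.5]
    - [[0,0,0],[0,0,0],1.5]

```text
time: 23.73
tool_pos: [0.4936, -0.006, 0.2841]
tcp_rot: [-1.582, -0.001, 3.03]
force: [0.3, -0.2, -6.3]
finger_gap: 0.236
finger_force: 70.2
```

```bash
python3 e.py; cat > v.py <<'E'
from rk import *
u=np.array([-.1055,-.9944,0]);y=np.array([.9944,-.1055,0]);F=np.array([.4949,.0053,0])
for n in("scene","top"):
    d=vision.get_image(n);Q=cloud(d);m=mask(d,(118,70,25),(142,255,255))>0
    q=np.stack([(Q-F)@u,(Q-F)@y,Q[...,2]],-1)
    k=m&(np.abs(q[...,0])<.15)&(np.abs(q[...,1])<.14)&(q[...,2]>.005)&(q[...,2]<.33)
    for nm,sel in(("side+",k&(q[...,1]>.08)),("side-",k&(q[...,1]<-.08))):
        P=q[sel&(q[...,2]>.04)]
        if len(P)>20:
            p=np.polyfit(P[:,2],P[:,0],1);r=P[:,0]-np.polyval(p,P[:,2]);P=P[np.abs(r)<.01];p=np.polyfit(P[:,2],P[:,0],1)
            print(n,nm,len(P),"z",P[:,2].min().round(3),P[:,2].max().round(3),"u at z0",p[1].round(4),"tilt towards face deg",np.degrees(np.arctan(p[0])).round(2))
    b=(mask(d,(0,0,0),(180,255,70))>0)&(np.abs(q[...,0])<.08)&(np.abs(np.abs(q[...,1])-.08)<.035)&(q[...,2]>.003)&(q[...,2]<.06)
    P=q[b]
    if len(P): print(n,"rollers",len(P),np.percentile(P,[2,50,98],axis=0).round(4).tolist())
    o=(mask(d,(3,120,50),(18,255,255))>0)&(q[...,0]>-.25)&(q[...,0]<.05)&(np.abs(q[...,1])<.04)&(q[...,2]<.12)&(q[...,2]>-.01)
    if o.sum(): print(n,"stand tip",o.sum(),q[o].mean(0).round(4),np.percentile(q[o],[3,97],axis=0).round(3).tolist())
E
python3 v.py
```

```text
t 23.7333 tool phi 89.35 tx [-0.994  0.111  0.001] grip [0.4961 0.0167 0.2844] foot if rigid [0.4965 0.0196 0.0244] phi from z 90.0
force [ 0.3 -0.2 -6.3] mom [ 2.22 -0.22 -0.01] q [-1.13  1.22  1.14  1.76  0.46  1.24  1.08] gap 0.23565980902900366 70.24006247520447
scene side+ 268 z 0.04 0.295 u at z0 -0.0129 tilt towards face deg 0.37
scene side- 31 z 0.047 0.3 u at z0 -0.0188 tilt towards face deg 1.24
scene rollers 127 [[-0.0279, -0.0984, 0.0153], [-0.0176, 0.0824, 0.0355], [0.0027, 0.1094, 0.0575]]
scene stand tip 47 [-0.1392  0.0011  0.0485] [[-0.243, -0.037, 0.011], [-0.119, 0.012, 0.062]]
top side+ 36 z 0.133 0.303 u at z0 -0.005 tilt towards face deg -1.26
top side- 78 z 0.129 0.303 u at z0 -0.0026 tilt towards face deg -1.74
top rollers 44 [[-0.0086, -0.0885, 0.0328], [-0.0039, 0.064, 0.0403], [0.0003, 0.0843, 0.044]]
top stand tip 19 [-0.1347 -0.0028  0.0566] [[-0.142, -0.007, 0.05], [-0.126, 0.003, 0.063]]
```

The rack is upright to within about 1°, with its foot floating about 6 mm. I lower it (tool +y is down) until the rollers carry the weight.

Emit:
step_arm:
  rows:
    - [[0.3,0,0],[0,0.2,0],1.5]
    - [[0.3,0,0],[0,0.2,0],1.5]
    - [[0,0,0],[0,0,0],1.5]
    - [[0,0,0],[0,0,0],1.5]
    - [[0,0,0],[0,0,0],1.5]

```text
time: 24.25
tool_pos: [0.4941, -0.0044, 0.2803]
tcp_rot: [-1.568, -0.001, 3.032]
force: [0.1, 0.3, -6.0]
finger_gap: 0.233
finger_force: 70.3
```

Emit:
step_arm:
  rows:
    - [[0,0,0],[0,0.15,0],1.5]
    - [[0,0,0],[0,0,0],1.5]
    - [[0,0,0],[0,0,0],1.5]
    - [[0,0,0],[0,0,0],1.5]

```text
time: 24.58
tool_pos: [0.4941, -0.0043, 0.2788]
tcp_rot: [-1.568, -0.001, 3.032]
force: [0.3, 0.4, -6.7]
finger_gap: 0.231
finger_force: 70.3
```

Emit:
step_arm:
  rows:
    - [[0,0,0],[0,0.1,0],1.5]
    - [[0,0,0],[0,0,0],1.5]
    - [[0,0,0],[0,0,0],1.5]
    - [[0,0,0],[0,0,0],1.5]

```text
time: 24.92
tool_pos: [0.4939, -0.0045, 0.2785]
tcp_rot: [-1.567, -0.0, 3.032]
force: [-0.8, 1.1, -3.5]
finger_gap: 0.233
finger_force: 70.3
```

```bash
python3 e.py; python3 v.py
```

```text
t 24.9167 tool phi 90.19 tx [-0.994  0.11   0.   ] grip [0.4964 0.0182 0.2784] foot if rigid [0.4963 0.0173 0.0184] phi from z 90.0
force [-0.8  1.1 -3.5] mom [ 1.83 -0.25 -0.08] q [-1.13  1.24  1.14  1.76  0.46  1.24  1.07] gap 0.23290363838165073 70.27373313903809
scene side+ 273 z 0.041 0.292 u at z0 -0.0103 tilt towards face deg -0.49
scene side- 27 z 0.04 0.295 u at z0 -0.017 tilt towards face deg 0.94
scene rollers 127 [[-0.0262, -0.0955, 0.0079], [-0.0154, 0.0868, 0.0299], [0.0055, 0.1098, 0.0583]]
scene stand tip 45 [-0.1388  0.0012  0.041 ] [[-0.242, -0.039, 0.007], [-0.118, 0.011, 0.054]]
top side+ 40 z 0.122 0.299 u at z0 -0.0026 tilt towards face deg -2.22
top side- 75 z 0.118 0.298 u at z0 -0.0001 tilt towards face deg -2.64
top rollers 53 [[-0.0073, -0.0877, 0.027], [-0.0029, 0.0615, 0.0339], [0.0019, 0.0839, 0.0385]]
top stand tip 21 [-0.1328 -0.0041  0.0479] [[-0.141, -0.009, 0.039], [-0.124, 0.003, 0.054]]
```

Emit:
step_arm:
  rows:
    - [[0,0,0],[0,0.06,0],1.5]
    - [[0,0,0],[0,0,0],1.5]
    - [[0,0,0],[0,0,0],1.5]
    - [[0,0,0],[0,0,0],1.5]
    - [[0,0,0],[0,0,0],1.5]

```text
time: 25.43
tool_pos: [0.4938, -0.0046, 0.2783]
tcp_rot: [-1.567, -0.0, 3.031]
force: [-1.5, 0.2, 1.0]
finger_gap: 0.235
finger_force: 70.3
```

Emit:
step_arm:
  rows:
    - [[0,0,0],[0,0,0],1.5]
    - [[0,0,0],[0,0,0],1.5]
    - [[0,0,0],[0,0,0],1.5]
    - [[0,0,0],[0,0,0],1.5]
    - [[0,0,0],[0,0,0],1.5]

```text
time: 25.85
tool_pos: [0.4937, -0.0046, 0.2783]
tcp_rot: [-1.567, -0.0, 3.031]
force: [-2.4, 0.6, 4.2]
finger_gap: 0.232
finger_force: 70.3
```

```bash
python3 e.py; python3 - <<'E'
from rk import *
for n,boxr,boxb in(("scene",(330,220,440,280),(345,170,480,215)),("top",(200,130,300,260),(140,180,300,260))):
    d=vision.get_image(n);Q=cloud(d)
    print(n,"red");[print(*b) for b in blob(d,mask(d,(172,110,40),(5,255,255),boxr),.052)]
    print(n,"blue");[print(*b) for b in blob(d,mask(d,(100,90,40),(120,255,255),boxb),.052)]
E
```

```text
t 25.85 tool phi 90.24 tx [-0.994  0.11   0.   ] grip [0.4962 0.018  0.2782] foot if rigid [0.4961 0.0169 0.0182] phi from z 90.0
force [-2.4  0.6  4.2] mom [ 0.24 -0.08 -0.52] q [-1.13  1.24  1.14  1.76  0.46  1.24  1.07] gap 0.23244903242678783 70.29935717582703
scene red
1197 (np.float64(392.0), np.float64(246.0)) [0.6612 0.2088] [0.6601 0.2091] 117 99 179
scene blue
899 (np.float64(446.0), np.float64(193.0)) [0.4659 0.3762] [0.4607 0.374 ] 125 104 174
top red
553 (np.float64(212.0), np.float64(192.0)) [0.5537 0.2951] [0.5536 0.2965] 77 75 85
1028 (np.float64(241.0), np.float64(162.0)) [0.6447 0.2127] [0.6443 0.2122] 100 96 0
top blue
715 (np.float64(186.0), np.float64(233.0)) [0.435  0.3657] [0.4444 0.3744] 97 91 85
92 (np.float64(149.0), np.float64(182.0)) [0.5821 0.4808] [0.579  0.4812] 53 21 90
```

Weight is on the rollers with only a light push, the stand is clear of the table, both tubs are unmoved and no target peg is left on the table. Handing in.

```bash
python3 -c "
from cell import close_job
print(close_job())"
```

```text
the job is handed in; nothing more can be done
None
```

I handed the job in at about 26 s: both pegs are in their own-colour tubs, the stand is fully open, and the rack is held upright and still on its bottom bar by the black grip, with its weight off the stand. The rack moved about 18 mm along its length while I swung the stand over.

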